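# Clamp a stone billet in the sawing jig

### The job

Clamp the long stone billet in the sawing jig. Nobody noted how the jig's two toggle clamps were left, so find out and throw open any that is closed; then set the billet down flat on the board without dropping it, snug against both side pins and the end pin, swing both clamps down on it and lock their handles fully home. Leave the off-cut, the hammer and the brush where they are.

Things in the scene. Friction and masses are not known exactly. Their poses are not given: they have to be found in the camera images.
- billet_center (a point): Centre of the long stone billet: a plain pale marble bar 180 mm long (its x) by 38 mm wide (y) by 24 mm high (z), 0.3 to 0.6 kg, lying flat and loose on the bench beside the jig. Either end may go to the end pin.
- nest (a point): Where the billet's centre belongs when home in the jig: 30 mm above the bench, 12 mm above the jig's board (all lengths here in mm). Axes: x along the home billet towards the end pin, y square to it and away from the clamps, z up. Home, the billet touches all three pins, its free end (-x) sticking 6 out over the board's edge. The clamps' feet begin at y -94.
- jig: The jig: a wooden board 200 (x) by 260 (y) by 18 mm thick screwed to the bench; origin at the centre of its underside, axes parallel to the nest's, the nest at x -16, y +90, z +30. On it stand three steel pins and two equal steel toggle clamps, side by side, 55 either way of the nest's x.
- end_pin (a point): Centre of the end pin, a fixed steel dowel 10 across standing 14 above the board, at x +95, y 0 of the nest. Point 7 above the board. Two equal side pins stand at x -72 and +72, y -24 of the nest, between the billet and the clamps.
- clamp_a_hinge (a point): Fixed hinge of clamp a's handle, 164 towards -y of the nest and 55 along its x, at the + or the - side (the two clamps may stand either way round), 74 above the bench; axes parallel to the nest's. The handle swings about the nest's x axis, in an upright plane. The clamp's foot is 56 (x) by 86, its cheeks reach 84 above the bench.
- clamp_a_grip (a point): Point to hold on clamp a's handle, in its flat-sided black rubber grip (18 thick along x, 26 deep, 64 to 138 from the hinge), 110 from the hinge: y = 110 cos(75 deg + q), z = 110 sin(75 deg + q) from it at handle angle q. Can be pinched from above (fingers closing along the nest's x) and led round its arc; it turns and slips a little between the fingers.
- clamp_a_handle (a joint): Handle angle q of clamp a, rad. 0: locked on its stop, handle nearly upright (leaning 15 degrees towards the billet), arm down over the nest. 1.6: open on its stop, handle leaning far back from the billet, arm upright. Dead centre at 0.06: below it the clamp holds, above it the pad pushes it open. Stiff: about 5 N at the grip moves it, it stays where left. Starts locked or open, unknown which.
- clamp_a_pad_face (a point): Centre of the pressing face of clamp a's rubber pad (18 across), at the arm's end. With q at 0 it comes down in the billet's middle line, 55 from its centre: it stands 17 above the board if nothing lies there, blocking the billet, and squeezed on the billet it presses with about 7 N. With the clamp open it is out of the way, about 165 above the bench and 100 to -y of the nest.
- clamp_b_hinge (a point): Fixed hinge of clamp b's handle, as for clamp a. The clamps are alike and stand side by side, 110 apart.
- clamp_b_grip (a point): Point to hold on clamp b's handle, as for clamp a.
- clamp_b_handle (a joint): Handle angle q of clamp b, as for clamp a: 0 locked, 1.6 fully open. Starts locked or open, unknown which.
- clamp_b_pad_face (a point): Centre of the pressing face of clamp b's rubber pad, as for clamp a.
- offcut_center (a point): Bystander: centre of a short off-cut of the same stone, 56 by 38 by 24, loose on the bench beyond the billet. Not the billet.
- hammer_head (a point): Bystander: middle of the steel head (about 145 across) of a mosaic hammer with a 200 long wooden handle, lying on the bench beyond the jig, handle towards -y. Point 12 above the bench.
- brush_grip (a point): Bystander: a dusting brush about 190 long lying on the bench; point in its handle, 10 above the bench.
There are look-alikes about, which are no part of the job. Of the things that look like the part that bears billet_center, take the one that is farthest to the robot's right at the start.

How it is judged:
By the outcome, as a careful person would: the job done as asked, in the order asked, and still so for the second after the job is handed in, with the robot touching nothing.
It also fails if it takes over 72 s, if anything falls off the work surface, if the arm or the gripper's body presses on something with over 40 N, if the wrist force passes 120 N, or if a joint passes its speed limit or range.

### The arm

A 7-joint arm with a two-finger parallel gripper is mounted at the origin on the work surface. World frame = base frame: x ahead of the robot, y to its left, z up, the work surface at z = 0. Lengths are in m, angles in rad, forces in N, time in s.
With the tool pointing down it reaches from about 0.35 to 0.9 m from the base axis. Payload 8.1 kg.
Tool frame: the origin (TCP) lies between the finger pads; the fingertips stand 19 mm ahead of it and the grasp point (between the pads) is the TCP; y points along the fingers, x is the direction in which the jaws open and shut, and the axes are right-handed (so a half turn about y gives the same grasp; the last joint's range is limited). The gripper opens to 92 mm and grips with 3 to 60 N. Pads are 19 mm wide; open, the fingers measure 130 mm over their backs; the gripper's body (75 mm by 190 mm) begins 47 mm behind the grasp point.
Start: joints at [1.04, 0.434, 0.025, 1.573, -0.012, 1.134, -0.075], TCP at [0.259, -0.569, 0.246] pointing down, gripper open.
Joint ranges: [-2.62, 2.62], [-0.44, 2.09], [-1.27, 1.32], [0.08, 2.57], [-1.32, 4.46], [0.12, 2], [-2.74, 2.74]. Speed limits (rad/s): [2.22, 2.22, 3.01, 3.01, 3.14, 3.14, 3.14].

### API

Orientations are given as a rotation vector (axis times angle).
In Python, from cell import arm gives the robot as it stands.
- The arm moves only by the tool move_arm, never from a script. Its argument "series" is a list of rows, each an object of numbers: "x", "y", "z": the shift along the tool's x, y, z in cm; "rx", "ry", "rz": the turn, a rotation vector about the tool's x, y, z in rad. In form: [{"x": .., "y": .., "z": .., "rx": .., "ry": .., "rz": ..}, ...]. A call has 1 to 12 rows; each row shifts and turns the pose as measured when the row begins, along the tool's axes as they then stand; what a row does not reach is not made up. A row lasts 1/8 s, in which the tool goes at most 62.5 mm and 10.7 degrees, less where a joint would pass 70% of its speed; a pose out of reach is approached as far as the arm can. A call is refused whole if a number of a shift passes 6.25 or a number of a turn 0.188, either way. A call with a gripper value outside its range is refused whole. "jaw" is the finger opening in cm, from 0 to 9.18, set as the call begins (left out, the last holds). The fingers move at their own pace and stop on an object; "newtons" is the grip in N (left out, the last holds). Time passes only in rows, so rows that do not move let the fingers close. It gives the time, the measured TCP pose, the force and the opening at its end, in the units of the state.
- arm.observe(): the state, without advancing time (a new reading comes with each control period).
- arm.get_image(name): name is "side" or "top" or "wrist"; returns the picture (480x640x3 uint8, blue, green, red); there is no depth.
- arm.camera_params(name): a dict with "K" (3x3 intrinsics, pixels), "R" (3x3) and "t" (3): a world point X has camera coordinates R X + t; the wrist camera has in their place "tool_from_camera" (4x4, takes a point from camera to tool coordinates, whose origin is the TCP and whose axes are the tool frame's). Camera axes: x right, y down, z forward; pixel columns grow to the right and rows downward; lengths in m; the calibration is good to about 2 mm. The wrist camera is an equidistant fisheye: a pixel r from the principal point sees the ray r / f radians off the axis. A picture is of the moment at which its call begins: read the wrist's pose just before it. camera_params takes no time and is no camera call.
- arm.sign_off(): hands the job in, once; it reports no verdict.
The state is a dict: "clock": time; "joints": joint angles; "dq": joint speeds; "joint_efforts": joint torques, N m; "position": TCP position; "ee_rot": TCP orientation; "force": force on the tool from outside, world axes, zero at the start; "ft_torque": the same for the moment, N m; "width": opening from 0.0 (shut) to 1.0 (fully open).
Only numpy, scipy, OpenCV 4.12 (cv2) and the standard library are available. Lean on these libraries where they do the work, as an engineer would, in place of code of your own. Each camera call takes 0.05 s, during which the arm holds its last target.

## Working session

There is one attempt and no reset: what is moved stays moved. The work goes in short steps, Python scripts to look and compute and a tool call to move; the robot and the scene stay as the last step left them, time stands still between calls to the robot, and variables do not carry over. Pictures are saved under pics/ and viewed, and the job is handed in when it is done.

Besides the shell and the picture viewer there is one more tool, called after ">>>" in YAML: its name, and indented under it one key for each argument. move_arm: Moves the arm, as the interface text tells. Its arguments: {"type":"object","properties":{"series":{"type":"array","items":{"type":"object","properties":{"x":{"type":"number"},"y":{"type":"number"},"z":{"type":"number"},"rx":{"type":"number"},"ry":{"type":"number"},"rz":{"type":"number"}}}},"jaw":{"type":"number"},"newtons":{"type":"number"}},"required":["series"]}

```bash
ls; mkdir -p pics; cat > h.py <<'E'
import numpy as np, cv2
from scipy.spatial.transform import Rotation as Rn
from cell import arm
def snap(n,f):
    im=arm.get_image(n); cv2.imwrite('pics/'+f,im); return im
def ray(n,u,v,z):
    p=arm.camera_params(n);K=np.array(p['K']);R=np.array(p['R']);t=np.array(p['t']).ravel()
    d=R.T@np.linalg.solve(K,[u,v,1]);c=-R.T@t
    return c+d*(z-c[2])/d[2]
def proj(n,X):
    p=arm.camera_params(n);q=np.array(p['K'])@(np.array(p['R'])@X+np.array(p['t']).ravel());return q[:2]/q[2]
E
python3 - <<'E'
from h import *
o=arm.observe();print(o)
for n in('side','top','wrist'):
    snap(n,n+'0.png')
    print(n,arm.camera_params(n))
E
```

```text
pics
{'clock': 0.0, 'joints': array([ 1.04039811,  0.43519234,  0.02492051,  1.57409961, -0.01158904,
        1.13404898, -0.07511162]), 'dq': array([ 0.0011104 ,  0.00095673,  0.00023687, -0.00070891, -0.00106018,
        0.00192012, -0.00095257]), 'joint_efforts': array([-3.19858636e-04, -6.67853880e+01,  9.84847583e-01, -3.14467406e+01,
       -6.05518813e-02,  4.26514226e-02,  1.79570775e-04]), 'position': array([ 0.25905731, -0.56823061,  0.24496244]), 'ee_rot': array([-1.38095558,  0.88966175, -0.88733611]), 'force': array([-0.73467267, -0.21212843, -0.63544557]), 'ft_torque': array([-0.0381807 , -0.05463865, -0.03749775]), 'width': 1.0029706232565945}
side {'K': array([[442.80099703,   0.        , 311.5322319 ],
       [  0.        , 442.80099703, 241.14084672],
       [  0.        ,   0.        ,   1.        ]]), 'R': array([[-7.96803967e-01, -6.04237675e-01, -5.19908536e-04],
       [-3.47676587e-01,  4.59182056e-01, -8.17479560e-01],
       [ 4.94190681e-01, -6.51190196e-01, -5.75957376e-01]]), 't': array([0.45011129, 0.26433087, 0.76748991])}
top {'K': array([[514.72183262
[... 164 characters left out ...]
99963515, -0.008304  ],
       [-0.9966035 ,  0.02627291, -0.07804611],
       [ 0.07823581,  0.00626981, -0.99691517]]), 't': array([0.07372579, 0.52599857, 1.41205862])}
wrist {'K': array([[371.64829954,   0.        , 324.36345848],
       [  0.        , 371.64829954, 240.34167468],
       [  0.        ,   0.        ,   1.        ]]), 'tool_from_camera': array([[ 9.99999994e-01,  1.05696847e-04,  3.25098497e-06,
         1.35267243e-03],
       [ 2.39557947e-05, -2.56375881e-01,  9.66577160e-01,
        -1.40197812e-01],
       [ 1.02997633e-04, -9.66577155e-01, -2.56375882e-01,
         6.87941264e-02],
       [ 0.00000000e+00,  0.00000000e+00,  0.00000000e+00,
         1.00000000e+00]])}
```

View pics/side0.png

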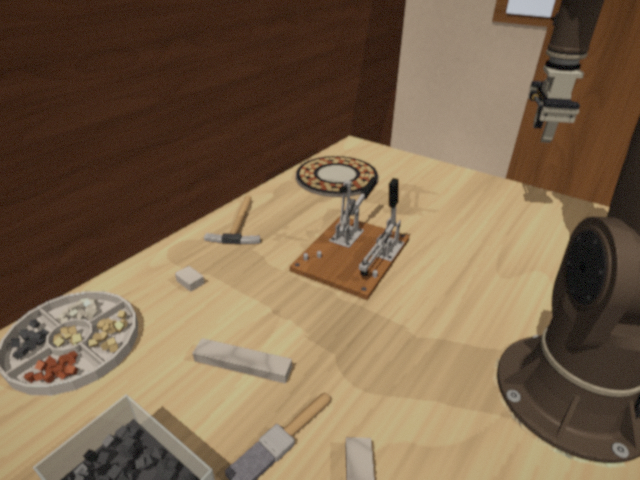

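View pics/top0.png

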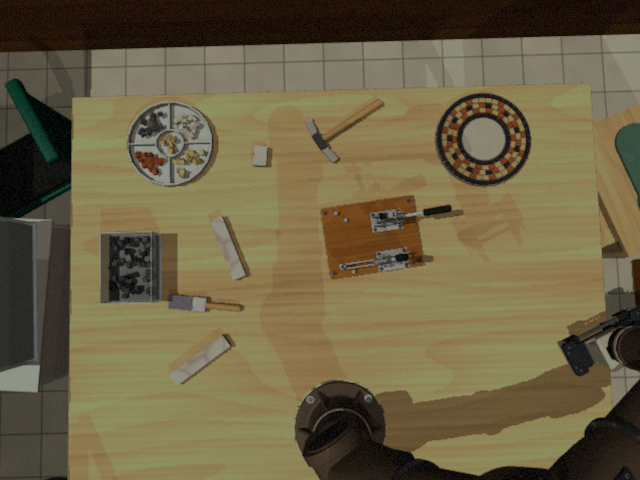

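View pics/wrist0.png

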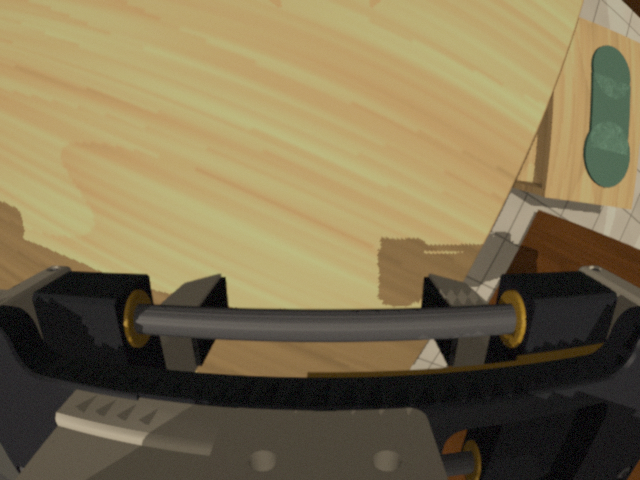

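```bash
python3 - <<'E'
from h import *
t=cv2.imread('pics/top0.png');s=cv2.imread('pics/side0.png')
cv2.imwrite('pics/topz.png',cv2.resize(t[180:290,310:460],None,fx=5,fy=5,interpolation=cv2.INTER_CUBIC))
cv2.imwrite('pics/sidez.png',cv2.resize(s[165:305,280:425],None,fx=4,fy=4,interpolation=cv2.INTER_CUBIC))
cv2.imwrite('pics/topb.png',cv2.resize(t[200:300,190:260],None,fx=6,fy=6,interpolation=cv2.INTER_CUBIC))
hsv=cv2.cvtColor(t,cv2.COLOR_BGR2HSV)
for p in [(228,247),(200,358),(340,250),(220,320),(60,0)]:print(p,hsv[p[1],p[0]] if p[1]<480 else 0)
print(Rn.from_rotvec(arm.observe()['ee_rot']).as_matrix().round(3))
E
```

```text
(228, 247) [ 22  41 142]
(200, 358) [ 19  48 134]
(340, 250) [ 16 216  99]
(220, 320) [ 26  96 143]
(60, 0) [  7 179  37]
[[ 0.415 -0.001  0.91 ]
 [-0.91   0.001  0.415]
 [-0.001 -1.    -0.   ]]
```

View pics/topz.png

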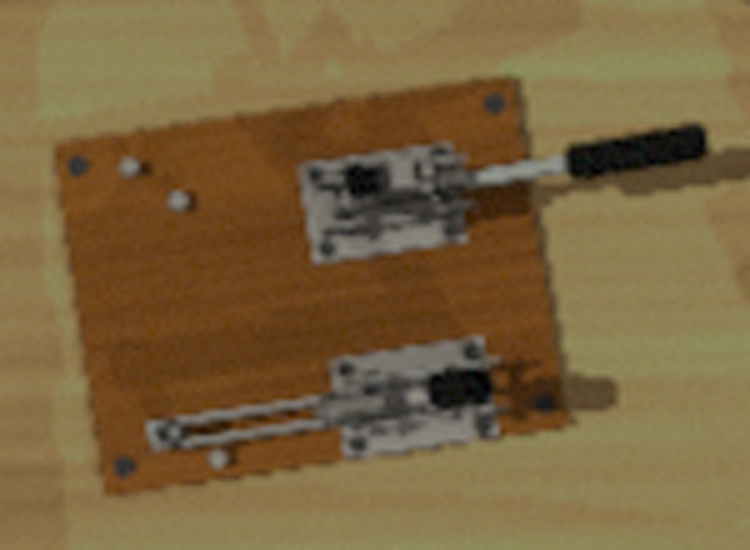

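View pics/sidez.png

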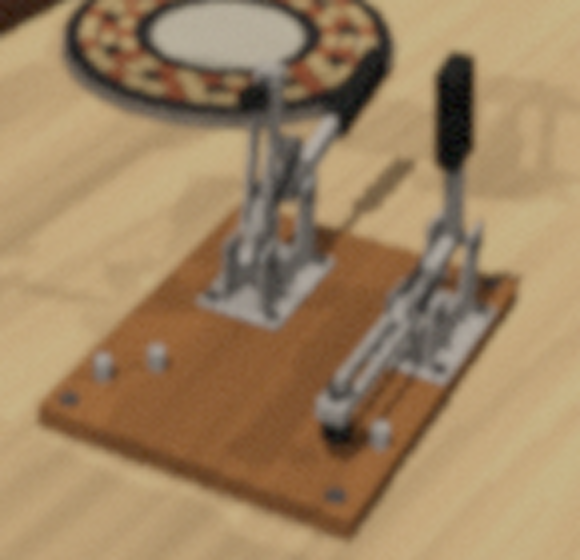

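View pics/topb.png

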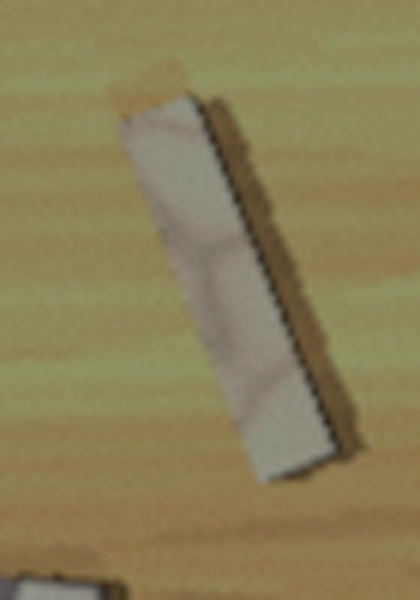

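```bash
cat > m.py <<'E'
from h import *
t=cv2.imread('pics/top0.png');hsv=cv2.cvtColor(t,cv2.COLOR_BGR2HSV)
def rect(mask,box,z):
    m=np.zeros(mask.shape,np.uint8);x0,y0,x1,y1=box;m[y0:y1,x0:x1]=mask[y0:y1,x0:x1]
    cs,_=cv2.findContours(m,cv2.RETR_EXTERNAL,cv2.CHAIN_APPROX_NONE);c=max(cs,key=cv2.contourArea)
    W=np.array([ray('top',p[0,0],p[0,1],z)[:2] for p in c])
    r=cv2.minAreaRect((W*1000).astype(np.float32));return r,cv2.boxPoints(r),cv2.contourArea(c)
bm=cv2.inRange(hsv,(8,150,40),(22,255,255));bm=cv2.morphologyEx(bm,cv2.MORPH_CLOSE,np.ones((5,5)))
print('board',rect(bm,(310,180,430,290),.018))
sm=cv2.inRange(hsv,(0,0,110),(30,62,255))
for b in [(190,200,260,300),(160,320,245,395)]: print('billet',rect(sm,b,.024))
for u,v in [(130,167),(180,200),(218,458)]: print('pin',ray('top',310+u/5-.4,180+v/5-.4,.032).round(4))
cn=[(57,143),(518,80),(570,425),(105,492)]
C=[ray('top',310+u/5-.4,180+v/5-.4,.018) for u,v in cn];print(np.round(C,4));
cb=[(120,123),(192,97),(336,452),(266,482)]
C=[ray('top',190+u/6-.4,200+v/6-.4,.024) for u,v in cb];print(np.round(C,4));
E
python3 m.py
```

```text
board (((519.1669921875, -102.58041381835938), (199.3365936279297, 260.9227600097656), 7.029632568359375), array([[ 404.28168 ,   14.702613],
       [ 436.2141  , -244.25879 ],
       [ 634.0523  , -219.86343 ],
       [ 602.1199  ,   39.09796 ]], dtype=float32), 5740.5)
billet (((499.0233154296875, 300.17462158203125), (179.7461700439453, 37.53401565551758), 20.917171478271484), array([[408.37292, 285.61853],
       [421.77325, 250.5581 ],
       [589.6737 , 314.7307 ],
       [576.2734 , 349.79114]], dtype=float32), 747.0)
billet (((193.12384033203125, 379.7087707519531), (38.626853942871094, 178.56118774414062), 35.2827033996582), array([[125.78858, 441.43396],
       [228.92754, 295.6723 ],
       [260.4591 , 317.98358],
       [157.32014, 463.74524]], dtype=float32), 782.0)
pin [ 0.586 -0.004  0.032]
pin [ 0.5669 -0.0311  0.032 ]
pin [ 0.424  -0.0476  0.032 ]
[[ 0.6023  0.0359  0.018 ]
 [ 0.631  -0.2233  0.018 ]
 [ 0.4373 -0.2441  0.018 ]
 [ 0.4069  0.0146  0.018 ]]
[[0.5765 0.3474 0.024 ]
 [0.5877 0.3137 0.024 ]
 [0.4214 0.2493 0.024 ]
 [0.4085 0.2817 0.024 ]]
```

```bash
cat >> h.py <<'E'
C0=np.array([.5192,-.1026]);YAW=np.deg2rad(7.03)
Rj=np.array([[np.cos(YAW),-np.sin(YAW)],[np.sin(YAW),np.cos(YAW)]])
N0=C0+Rj@[-.016,.09]
def nest(x,y): return N0+Rj@np.array([x,y])
def down(yaw):
    x=np.array([np.cos(yaw),np.sin(yaw),0]);y=np.array([0,0,-1.]);return np.c_[x,y,np.cross(x,y)]
import json
def plan(way,yaw,n,turnonly=False):
    o=arm.observe();p=np.array(o['position']);R=Rn.from_rotvec(o['ee_rot'])
    Rt=Rn.from_matrix(down(yaw));
    d=(R.inv()*Rt).as_rotvec()
    Ps=[p];
    rows=[]
    T=np.array(way)
    for i in range(n):
        a=R*Rn.from_rotvec(d*i/n)
        s=a.inv().apply((T-p)/n)*100
        r=d/n
        rows.append([*s.round(2),*r.round(3)])
    print('pos',p.round(4),'to',T.round(4),'F',np.round(o['force'],1),'w',round(o['width'],3),'t',o['clock'])
    for r in rows: print(json.dumps(dict(zip(['x','y','z','rx','ry','rz'],r))),end=', ')
    print()
def err(T,yaw):
    plan(T,yaw,1)
E
python3 - <<'E'
from h import *
g=nest(-.055,-.164+.0285);print(N0,g)
plan([*g,.275],YAW,10)
E
```

```text
[ 0.49230527 -0.01523483] [ 0.45430246 -0.15644756]
pos [ 0.2591 -0.5684  0.2451] to [ 0.4543 -0.1564  0.275 ] F [ 0.  -0.  -0.4] w 1.0 t 0.15
{"x": -2.94, "y": -0.3, "z": 3.48, "rx": -0.0, "ry": -0.127, "rz": -0.0}, {"x": -2.48, "y": -0.3, "z": 3.83, "rx": -0.0, "ry": -0.127, "rz": -0.0}, {"x": -1.97, "y": -0.3, "z": 4.11, "rx": -0.0, "ry": -0.127, "rz": -0.0}, {"x": -1.44, "y": -0.3, "z": 4.33, "rx": -0.0, "ry": -0.127, "rz": -0.0}, {"x": -0.88, "y": -0.3, "z": 4.47, "rx": -0.0, "ry": -0.127, "rz": -0.0}, {"x": -0.31, "y": -0.3, "z": 4.55, "rx": -0.0, "ry": -0.127, "rz": -0.0}, {"x": 0.27, "y": -0.3, "z": 4.55, "rx": -0.0, "ry": -0.127, "rz": -0.0}, {"x": 0.84, "y": -0.3, "z": 4.48, "rx": -0.0, "ry": -0.127, "rz": -0.0}, {"x": 1.4, "y": -0.3, "z": 4.34, "rx": -0.0, "ry": -0.127, "rz": -0.0}, {"x": 1.94, "y": -0.3, "z": 4.13, "rx": -0.0, "ry": -0.127, "rz": -0.0},
```

>>> move_arm:
  series:
    - {"x":-2.9,"y":-0.5,"z":3.5,"ry":-0.127}
    - {"x":-2.5,"y":-0.5,"z":3.8,"ry":-0.127}
    - {"x":-2.0,"y":-0.5,"z":4.1,"ry":-0.127}
    - {"x":-1.4,"y":-0.5,"z":4.3,"ry":-0.127}
    - {"x":-0.9,"y":-0.5,"z":4.5,"ry":-0.127}
    - {"x":-0.3,"y":-0.3,"z":4.5,"ry":-0.127}
    - {"x":0.3,"y":-0.2,"z":4.5,"ry":-0.127}
    - {"x":0.8,"z":4.5,"ry":-0.127}
    - {"x":1.4,"z":4.3,"ry":-0.127}
    - {"x":1.9,"z":4.1,"ry":-0.127}

```text
invalid input
```

```bash
python3 - <<'E'
from h import *
g=nest(-.055,-.164+.0285)
plan([*g,.26],YAW,3)
snap('wrist','w1.png')
E
```

```text
pos [ 0.2591 -0.5684  0.2451] to [ 0.4543 -0.1564  0.26  ] F [ 0.  -0.  -0.4] w 1.0 t 0.15
{"x": -9.8, "y": -0.49, "z": 11.62, "rx": -0.0, "ry": -0.422, "rz": -0.0}, {"x": -4.18, "y": -0.49, "z": 14.61, "rx": -0.0, "ry": -0.422, "rz": -0.0}, {"x": 2.17, "y": -0.49, "z": 15.04, "rx": -0.0, "ry": -0.422, "rz": -0.0},
```

View pics/w1.png

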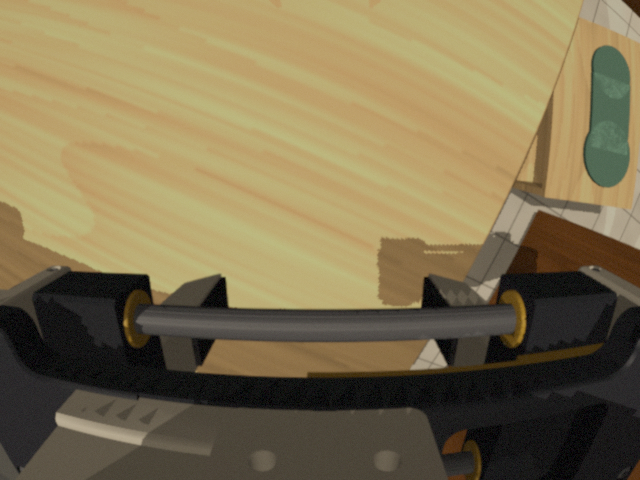

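Arm has not moved; probably all six numbers are required per row.

>>> move_arm:
  series:
    - {"x":-2.9,"y":-0.5,"z":3.5,"rx":0,"ry":-0.127,"rz":0}
    - {"x":-2.5,"y":-0.5,"z":3.8,"rx":0,"ry":-0.127,"rz":0}
    - {"x":-2.0,"y":-0.5,"z":4.1,"rx":0,"ry":-0.127,"rz":0}
    - {"x":-1.4,"y":-0.5,"z":4.3,"rx":0,"ry":-0.127,"rz":0}
    - {"x":-0.9,"y":-0.5,"z":4.5,"rx":0,"ry":-0.127,"rz":0}
    - {"x":-0.3,"y":-0.3,"z":4.5,"rx":0,"ry":-0.127,"rz":0}
    - {"x":0.3,"y":-0.2,"z":4.5,"rx":0,"ry":-0.127,"rz":0}
    - {"x":0.8,"y":0,"z":4.5,"rx":0,"ry":-0.127,"rz":0}
    - {"x":1.4,"y":0,"z":4.3,"rx":0,"ry":-0.127,"rz":0}
    - {"x":1.9,"y":0,"z":4.1,"rx":0,"ry":-0.127,"rz":0}

```text
clock: 1.45
position: [0.4489, -0.1452, 0.2748]
ee_rot: [-1.568, -0.125, 0.128]
force: [1.0, -0.0, -0.1]
width: 0.997
```

```bash
python3 - <<'E'
from h import *
g=nest(-.055,-.164+.0285)
plan([*g,.26],YAW,3)
snap('wrist','w2.png')
E
```

```text
pos [ 0.4489 -0.1452  0.2748] to [ 0.4543 -0.1564  0.26  ] F [ 1.  -0.  -0.1] w 0.997 t 1.45
{"x": 0.12, "y": 0.49, "z": -0.4, "rx": 0.0, "ry": 0.013, "rz": -0.001}, {"x": 0.12, "y": 0.49, "z": -0.4, "rx": 0.0, "ry": 0.013, "rz": -0.001}, {"x": 0.13, "y": 0.49, "z": -0.4, "rx": 0.0, "ry": 0.013, "rz": -0.001},
```

View pics/w2.png

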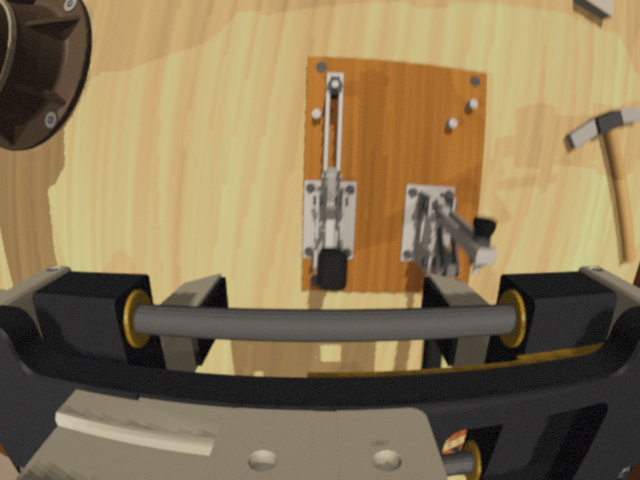

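>>> move_arm:
  series:
    - {"x":0.2,"y":0.5,"z":-0.6,"rx":0,"ry":0.02,"rz":0}
    - {"x":0.2,"y":0.5,"z":-0.5,"rx":0,"ry":0.02,"rz":0}
    - {"x":0,"y":0.5,"z":-0.1,"rx":0,"ry":0,"rz":0}
    - {"x":0,"y":0,"z":0,"rx":0,"ry":0,"rz":0}
  jaw: 6
  newtons: 20

```text
clock: 2.0
position: [0.4565, -0.1522, 0.2585]
ee_rot: [-1.566, -0.099, 0.101]
force: [0.1, 0.3, -0.6]
width: 0.662
```

```bash
python3 - <<'E'
from h import *
g=nest(-.055,-.164+.0285)
plan([*g,.184],YAW,4)
E
```

```text
pos [ 0.4565 -0.1522  0.2585] to [ 0.4543 -0.1564  0.184 ] F [ 0.1  0.3 -0.6] w 0.662 t 2.0
{"x": -0.07, "y": 1.86, "z": -0.1, "rx": -0.001, "ry": 0.001, "rz": -0.0}, {"x": -0.07, "y": 1.86, "z": -0.1, "rx": -0.001, "ry": 0.001, "rz": -0.0}, {"x": -0.07, "y": 1.86, "z": -0.1, "rx": -0.001, "ry": 0.001, "rz": -0.0}, {"x": -0.07, "y": 1.86, "z": -0.1, "rx": -0.001, "ry": 0.001, "rz": -0.0},
```

>>> move_arm:
  series:
    - {"x":-0.1,"y":1.0,"z":-0.3,"rx":0,"ry":0,"rz":0}
    - {"x":-0.1,"y":2.0,"z":-0.2,"rx":0,"ry":0,"rz":0}
    - {"x":-0.1,"y":2.0,"z":0,"rx":0,"ry":0,"rz":0}
    - {"x":0,"y":2.0,"z":0,"rx":0,"ry":0,"rz":0}
    - {"x":0,"y":0.5,"z":0,"rx":0,"ry":0,"rz":0}
    - {"x":0,"y":0,"z":0,"rx":0,"ry":0,"rz":0}

```text
clock: 2.75
position: [0.4527, -0.1603, 0.1797]
ee_rot: [-1.567, -0.096, 0.098]
force: [0.4, 0.1, 0.0]
width: 0.655
```

```bash
python3 - <<'E'
from h import *
g=nest(-.055,-.164+.0285)
plan([*g,.184],YAW,1)
snap('wrist','w3.png')
s=snap('side','s3.png')
cv2.imwrite('pics/sz3.png',cv2.resize(s[85:305,260:460],None,fx=2.7,fy=2.7))
E
```

```text
pos [ 0.4527 -0.1603  0.1797] to [ 0.4543 -0.1564  0.184 ] F [0.4 0.1 0. ] w 0.655 t 2.75
{"x": 0.21, "y": -0.43, "z": 0.36, "rx": -0.001, "ry": 0.001, "rz": -0.002},
```

View pics/w3.png

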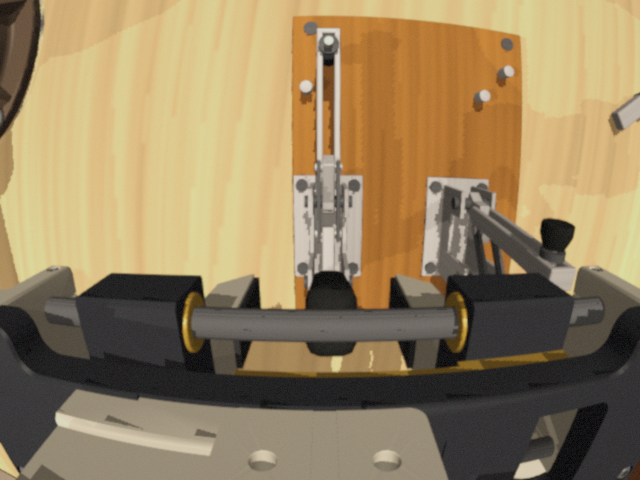

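View pics/sz3.png

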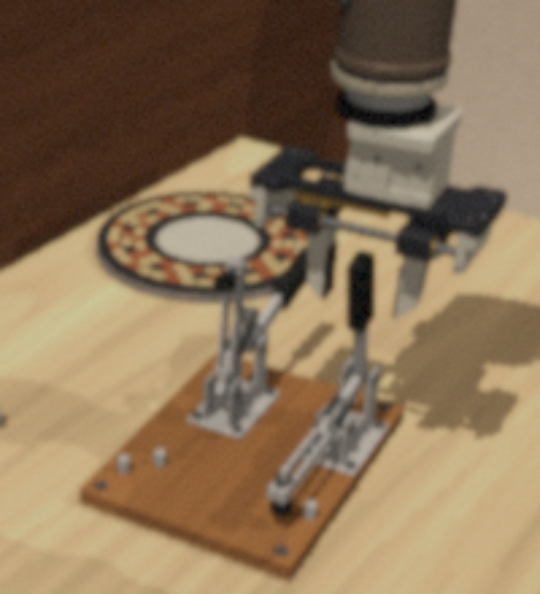

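>>> move_arm:
  series:
    - {"x":0.2,"y":-0.4,"z":0.4,"rx":0,"ry":0,"rz":0}
    - {"x":0,"y":0,"z":0,"rx":0,"ry":0,"rz":0}
    - {"x":0,"y":0,"z":0,"rx":0,"ry":0,"rz":0}
    - {"x":0,"y":0,"z":0,"rx":0,"ry":0,"rz":0}
    - {"x":0,"y":0,"z":0,"rx":0,"ry":0,"rz":0}
    - {"x":0,"y":0,"z":0,"rx":0,"ry":0,"rz":0}
  jaw: 0
  newtons: 20

```text
clock: 3.6
position: [0.4545, -0.1561, 0.1861]
ee_rot: [-1.569, -0.097, 0.097]
force: [0.9, -0.1, -0.4]
width: 0.196
```

```bash
cat >> h.py <<'E'
def hinge(sx): return np.array([*nest(sx*.055,-.164),.074])
def polar(sx):
    p=arm.observe()['position'];h=hinge(sx);d=p-h;l=Rj.T@d[:2]
    return l[0],np.hypot(l[1],d[2]),np.degrees(np.arctan2(d[2],l[1]))
def arc(sx,a1,n,r=.11):
    o=arm.observe();l,rr,a=polar(sx);print('lat',round(l,4),'r',round(rr,4),'ang',round(a,1),'F jig',(Rj.T@o['force'][:2]).round(1),round(o['force'][2],1),'w',round(o['width']*9.18,2),'t',o['clock'])
    y,z=rr*np.cos(np.radians(a)),rr*np.sin(np.radians(a))
    R=Rn.from_rotvec(o['ee_rot']);e=(R.inv()*Rn.from_matrix(down(YAW))).as_rotvec();print('roterr',e.round(3))
    for i in range(1,n+1):
        b=np.radians(a+(a1-a)*i/n);y2,z2=r*np.cos(b),r*np.sin(b)
        print(json.dumps({'x':round(-l*100/n,2),'y':round((z-z2)*100,2),'z':round((y2-y)*100,2)}),end=', ');y,z=y2,z2
    print()
E
python3 - <<'E'
from h import *
arc(-1,166.7,13)
E
```

```text
lat 0.0002 r 0.1158 ang 75.6 F jig [ 0.8 -0.2] -0.4 w 1.8 t 3.6
roterr [ 0.     0.001 -0.   ]
{"x": -0.0, "y": 0.31, "z": -1.47}, {"x": -0.0, "y": -0.09, "z": -1.34}, {"x": -0.0, "y": 0.07, "z": -1.34}, {"x": -0.0, "y": 0.24, "z": -1.32}, {"x": -0.0, "y": 0.4, "z": -1.29}, {"x": -0.0, "y": 0.55, "z": -1.23}, {"x": -0.0, "y": 0.7, "z": -1.15}, {"x": -0.0, "y": 0.83, "z": -1.06}, {"x": -0.0, "y": 0.95, "z": -0.95}, {"x": -0.0, "y": 1.06, "z": -0.83}, {"x": -0.0, "y": 1.16, "z": -0.69}, {"x": -0.0, "y": 1.23, "z": -0.54}, {"x": -0.0, "y": 1.29, "z": -0.39},
```

Grip 18 mm held, as expected. Lead it back, keeping the radius at 0.115.

>>> move_arm:
  series:
    - {"x":0,"y":-0.2,"z":-0.7,"rx":0,"ry":0,"rz":0}
    - {"x":0,"y":-0.2,"z":-1.4,"rx":0,"ry":0,"rz":0}
    - {"x":0,"y":0,"z":-1.4,"rx":0,"ry":0,"rz":0}
    - {"x":0,"y":0.2,"z":-1.4,"rx":0,"ry":0,"rz":0}
    - {"x":0,"y":0.35,"z":-1.3,"rx":0,"ry":0,"rz":0}

```text
clock: 4.22
position: [0.4621, -0.2176, 0.1849]
ee_rot: [-1.565, -0.097, 0.1]
force: [-3.3, 4.4, 2.6]
width: 0.199
```

```bash
python3 - <<'E'
from h import *
arc(-1,168,9,.114)
E
```

```text
lat 0.0003 r 0.1157 ang 106.7 F jig [-2.7  4.8] 2.6 w 1.83 t 4.225
roterr [-0.004  0.003 -0.001]
{"x": -0.0, "y": 0.63, "z": -1.22}, {"x": -0.0, "y": 0.61, "z": -1.21}, {"x": -0.0, "y": 0.75, "z": -1.13}, {"x": -0.0, "y": 0.88, "z": -1.03}, {"x": -0.0, "y": 1.0, "z": -0.92}, {"x": -0.0, "y": 1.1, "z": -0.79}, {"x": -0.0, "y": 1.18, "z": -0.66}, {"x": -0.0, "y": 1.25, "z": -0.51}, {"x": -0.0, "y": 1.31, "z": -0.36},
```

>>> move_arm:
  series:
    - {"x":0,"y":0.5,"z":-1.2,"rx":0,"ry":0,"rz":0}
    - {"x":0,"y":0.6,"z":-1.2,"rx":0,"ry":0,"rz":0}
    - {"x":0,"y":0.75,"z":-1.1,"rx":0,"ry":0,"rz":0}
    - {"x":0,"y":0.9,"z":-1.0,"rx":0,"ry":0,"rz":0}
    - {"x":0,"y":1.0,"z":-0.9,"rx":0,"ry":0,"rz":0}

```text
clock: 4.85
position: [0.4696, -0.2784, 0.1477]
ee_rot: [-1.569, -0.097, 0.095]
force: [-1.2, 2.0, 3.8]
width: 0.188
```

```bash
python3 - <<'E'
from h import *
arc(-1,168,5,.113)
E
```

```text
lat 0.0002 r 0.1198 ang 142.0 F jig [-0.9  2.1] 3.8 w 1.73 t 4.85
roterr [ 0.    -0.     0.001]
{"x": -0.0, "y": 1.25, "z": -0.06}, {"x": -0.0, "y": 0.89, "z": -0.51}, {"x": -0.0, "y": 0.93, "z": -0.43}, {"x": -0.0, "y": 0.96, "z": -0.35}, {"x": -0.0, "y": 0.99, "z": -0.26},
```

>>> move_arm:
  series:
    - {"x":0,"y":1.2,"z":-0.3,"rx":0,"ry":0,"rz":0}
    - {"x":0,"y":0.9,"z":-0.4,"rx":0,"ry":0,"rz":0}
    - {"x":0,"y":0.9,"z":-0.4,"rx":0,"ry":0,"rz":0}
    - {"x":0,"y":1.0,"z":-0.3,"rx":0,"ry":0,"rz":0}
    - {"x":0,"y":0.7,"z":-0.2,"rx":0,"ry":0,"rz":0}

```text
clock: 5.48
position: [0.473, -0.3053, 0.0999]
ee_rot: [-1.58, -0.096, 0.088]
force: [-1.3, -1.9, 4.4]
width: 0.195
```

```bash
python3 - <<'E'
from h import *
arc(-1,168,3,.115)
s=snap('side','s4.png')
cv2.imwrite('pics/sz4.png',cv2.resize(s[85:305,260:460],None,fx=2.7,fy=2.7))
E
```

```text
lat 0.0003 r 0.1242 ang 167.9 F jig [-1.5 -1.8] 4.4 w 1.79 t 5.475
roterr [ 0.011 -0.006  0.004]
{"x": -0.01, "y": 0.2, "z": 0.9}, {"x": -0.01, "y": 0.0, "z": -0.0}, {"x": -0.01, "y": 0.0, "z": -0.0},
```

View pics/sz4.png

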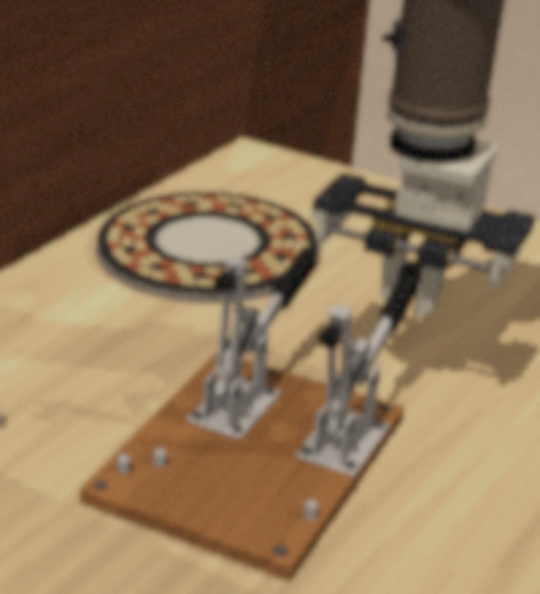

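>>> move_arm:
  series:
    - {"x":0,"y":0.6,"z":0,"rx":0,"ry":0,"rz":0}
    - {"x":0,"y":0.5,"z":0,"rx":0,"ry":0,"rz":0}
    - {"x":0,"y":0.3,"z":0,"rx":0,"ry":0,"rz":0}

```text
clock: 5.9
position: [0.4735, -0.3091, 0.0849]
ee_rot: [-1.584, -0.096, 0.086]
force: [-0.5, -3.1, 2.6]
width: 0.197
```

```bash
python3 - <<'E'
from h import *
arc(-1,168,3,.115)
E
```

```text
lat 0.0003 r 0.1258 ang 175.0 F jig [-0.9 -3. ] 2.6 w 1.8 t 5.9
roterr [ 0.015 -0.008  0.006]
{"x": -0.01, "y": -0.38, "z": 1.13}, {"x": -0.01, "y": -0.47, "z": 0.07}, {"x": -0.01, "y": -0.46, "z": 0.09},
```

>>> move_arm:
  series:
    - {"x":0,"y":0,"z":0,"rx":0,"ry":0,"rz":0}
    - {"x":0,"y":0,"z":0,"rx":0,"ry":0,"rz":0}
    - {"x":0,"y":-1.0,"z":0,"rx":0,"ry":0,"rz":0}
    - {"x":0,"y":-3.0,"z":0,"rx":0,"ry":0,"rz":0}
    - {"x":0,"y":-5.0,"z":0,"rx":0,"ry":0,"rz":0}
    - {"x":0,"y":-5.0,"z":0,"rx":0,"ry":0,"rz":0}
    - {"x":0,"y":-3.0,"z":0,"rx":0,"ry":0,"rz":0}
  jaw: 6

```text
clock: 6.78
position: [0.4711, -0.3021, 0.2591]
ee_rot: [-1.576, -0.095, 0.093]
force: [0.6, -1.0, -0.2]
width: 0.653
```

```bash
python3 - <<'E'
from h import *
s=snap('side','s5.png')
cv2.imwrite('pics/sz5.png',cv2.resize(s[85:305,260:460],None,fx=2.7,fy=2.7))
s=snap('top','t5.png')
cv2.imwrite('pics/tz5.png',cv2.resize(s[180:290,310:460],None,fx=5,fy=5))
h=hinge(-1)
for q in(1.4,1.6):
  for sx in(-1,1):
    h=hinge(sx);a=np.radians(75)+q
    for r in (.064,.138):
        P=np.array([*nest(sx*.055,-.164+r*np.cos(a)),.074+r*np.sin(a)]);print(q,sx,r,proj('side',P).round(1),((proj('side',P)-[260,85])*2.7).round(0),((proj('top',P)-[310,180])*5).round(0))
plan([.499,.300,.25],np.radians(-69.1),12)
plan([.499,.300,.25],np.radians(110.9),12)
E
```

```text
1.4 -1 0.064 [402.8 204.4] [386. 322.] [595. 367.]
1.4 -1 0.138 [413.6 182.2] [415. 263.] [738. 345.]
1.4 1 0.064 [362.3 193.5] [276. 293.] [560. 161.]
1.4 1 0.138 [373.8 172.5] [307. 236.] [702. 134.]
1.6 -1 0.064 [402.8 207.8] [386. 332.] [598. 367.]
1.6 -1 0.138 [413.5 189.8] [414. 283.] [741. 345.]
1.6 1 0.064 [362.7 196.9] [277. 302.] [564. 162.]
1.6 1 0.138 [374.3 180. ] [309. 256.] [706. 138.]
pos [ 0.4723 -0.3026  0.2604] to [0.499 0.3   0.25 ] F [ 0.2 -0.3  0.6] w 0.655 t 6.875
{"x": 0.82, "y": 0.04, "z": 4.96, "rx": 0.0, "ry": 0.11, "rz": 0.001}, {"x": 0.27, "y": 0.04, "z": 5.02, "rx": 0.0, "ry": 0.11, "rz": 0.001}, {"x": -0.29, "y": 0.04, "z": 5.02, "rx": 0.0, "ry": 0.11, "rz": 0.001}, {"x": -0.84, "y": 0.05, "z": 4.96, "rx": 0.0, "ry": 0.11, "rz": 0.001}, {"x": -1.38, "y": 0.05, "z": 4.83, "rx": 0.0, "ry": 0.11, "rz": 0.001}, {"x": -1.9, "y": 0.05, "z": 4.65, "rx": 0.0, "ry": 0.11, "rz": 0.001}, {"x": -2.41, "y": 0.06, "z": 4.41, "rx": 0.0, "ry": 0.11, "rz": 0.001}, {"x": -2.88, "y": 0.06, "z": 4.12, "rx": 0.0, "ry": 0.11, "rz": 0.001}, {"x": -3.31, "y": 0.07, "z": 3.78, 
[... 550 characters left out ...]
51, "rz": -0.001}, {"x": 2.91, "y": 0.06, "z": 4.1, "rx": 0.001, "ry": -0.151, "rz": -0.001}, {"x": 3.5, "y": 0.06, "z": 3.61, "rx": 0.001, "ry": -0.151, "rz": -0.001}, {"x": 4.0, "y": 0.07, "z": 3.04, "rx": 0.001, "ry": -0.151, "rz": -0.001}, {"x": 4.41, "y": 0.07, "z": 2.41, "rx": 0.001, "ry": -0.151, "rz": -0.001}, {"x": 4.73, "y": 0.07, "z": 1.71, "rx": 0.001, "ry": -0.151, "rz": -0.001}, {"x": 4.93, "y": 0.08, "z": 0.98, "rx": 0.001, "ry": -0.151, "rz": -0.001}, {"x": 5.02, "y": 0.08, "z": 0.23, "rx": 0.001, "ry": -0.151, "rz": -0.001}, {"x": 5.0, "y": 0.08, "z": -0.53, "rx": 0.001, "ry": -0.151, "rz": -0.001}, {"x": 4.86, "y": 0.09, "z": -1.28, "rx": 0.001, "ry": -0.151, "rz": -0.001},
```

View pics/sz5.png

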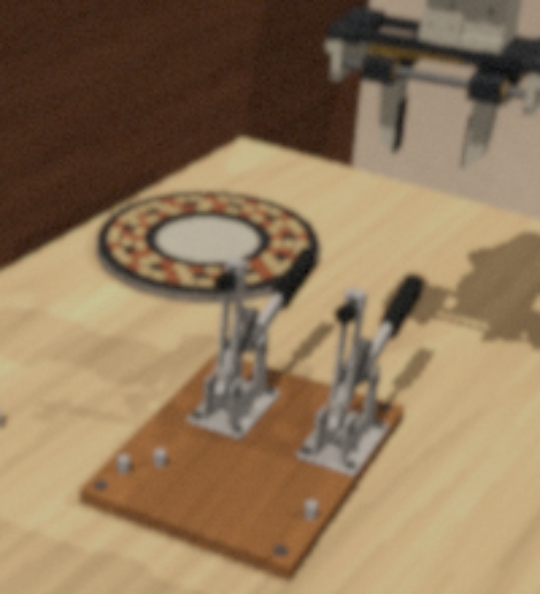

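View pics/tz5.png

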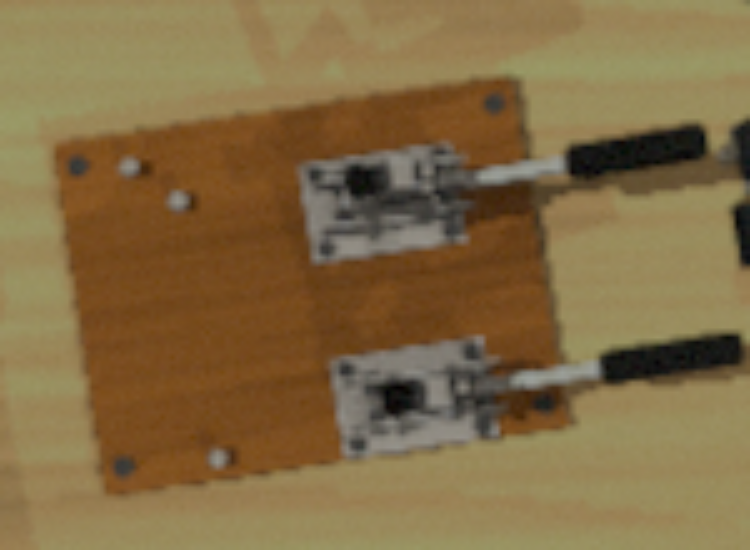

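>>> move_arm:
  series:
    - {"x":0.8,"y":0,"z":5.0,"rx":0,"ry":0.11,"rz":0}
    - {"x":0.3,"y":0,"z":5.0,"rx":0,"ry":0.11,"rz":0}
    - {"x":-0.3,"y":0,"z":5.0,"rx":0,"ry":0.11,"rz":0}
    - {"x":-0.8,"y":0,"z":5.0,"rx":0,"ry":0.11,"rz":0}
    - {"x":-1.4,"y":0,"z":4.8,"rx":0,"ry":0.11,"rz":0}
    - {"x":-1.9,"y":0,"z":4.7,"rx":0,"ry":0.11,"rz":0}
    - {"x":-2.4,"y":0.5,"z":4.4,"rx":0,"ry":0.11,"rz":0}
    - {"x":-2.9,"y":1,"z":4.1,"rx":0,"ry":0.11,"rz":0}
    - {"x":-3.3,"y":1,"z":3.8,"rx":0,"ry":0.11,"rz":0}
    - {"x":-3.7,"y":1,"z":3.4,"rx":0,"ry":0.11,"rz":0}
    - {"x":-4.1,"y":1,"z":3.0,"rx":0,"ry":0.11,"rz":0}
    - {"x":-4.4,"y":1,"z":2.5,"rx":0,"ry":0.11,"rz":0}
  jaw: 7

```text
clock: 8.38
position: [0.5074, 0.3156, 0.1972]
ee_rot: [-1.351, 0.962, -0.978]
force: [0.2, -0.4, 0.1]
width: 0.759
```

```bash
python3 - <<'E'
from h import *
plan([.499,.300,.15],np.radians(-69.1),3)
E
```

```text
pos [0.5074 0.3156 0.1972] to [0.499 0.3   0.15 ] F [ 0.2 -0.4  0.1] w 0.759 t 8.375
{"x": 0.39, "y": 1.58, "z": -0.43, "rx": -0.0, "ry": -0.014, "rz": 0.004}, {"x": 0.39, "y": 1.58, "z": -0.43, "rx": -0.0, "ry": -0.014, "rz": 0.004}, {"x": 0.39, "y": 1.57, "z": -0.44, "rx": -0.0, "ry": -0.014, "rz": 0.004},
```

>>> move_arm:
  series:
    - {"x":0.4,"y":1.5,"z":-0.5,"rx":0,"ry":-0.014,"rz":0.004}
    - {"x":0.4,"y":1.5,"z":-0.4,"rx":0,"ry":-0.014,"rz":0.004}
    - {"x":0.4,"y":1.5,"z":-0.4,"rx":0,"ry":-0.014,"rz":0.004}
    - {"x":0,"y":0,"z":0,"rx":0,"ry":0,"rz":0}
    - {"x":0,"y":0,"z":0,"rx":0,"ry":0,"rz":0}

```text
clock: 9.0
position: [0.4941, 0.3065, 0.1491]
ee_rot: [-1.364, 0.935, -0.925]
force: [-0.0, -0.5, 0.3]
width: 0.763
```

```bash
python3 - <<'E'
from h import *
plan([.499,.300,.024],np.radians(-69.1),5)
snap('wrist','w6.png')
E
```

```text
pos [0.4941 0.3065 0.1491] to [0.499 0.3   0.024] F [-0.  -0.5  0.3] w 0.763 t 9.0
{"x": 0.17, "y": 2.5, "z": 0.05, "rx": 0.001, "ry": 0.002, "rz": -0.001}, {"x": 0.16, "y": 2.5, "z": 0.05, "rx": 0.001, "ry": 0.002, "rz": -0.001}, {"x": 0.16, "y": 2.5, "z": 0.05, "rx": 0.001, "ry": 0.002, "rz": -0.001}, {"x": 0.16, "y": 2.5, "z": 0.05, "rx": 0.001, "ry": 0.002, "rz": -0.001}, {"x": 0.16, "y": 2.5, "z": 0.05, "rx": 0.001, "ry": 0.002, "rz": -0.001},
```

View pics/w6.png

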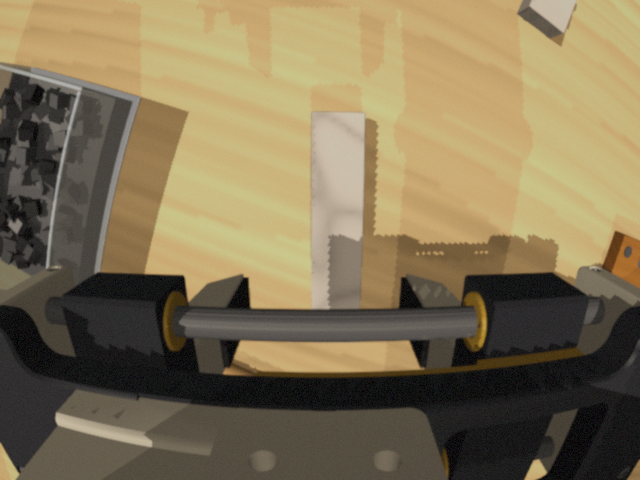

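>>> move_arm:
  series:
    - {"x":0.5,"y":1.0,"z":0.2,"rx":0,"ry":0.005,"rz":0}
    - {"x":0.3,"y":2.5,"z":0.1,"rx":0,"ry":0.005,"rz":0}
    - {"x":0,"y":2.5,"z":0,"rx":0,"ry":0,"rz":0}
    - {"x":0,"y":2.0,"z":0,"rx":0,"ry":0,"rz":0}
    - {"x":0,"y":0,"z":0,"rx":0,"ry":0,"rz":0}

```text
clock: 9.68
position: [0.5022, 0.2997, 0.0672]
ee_rot: [-1.356, 0.942, -0.937]
force: [0.2, -0.3, 0.8]
width: 0.759
```

```bash
python3 - <<'E'
from h import *
plan([.499,.300,.0245],np.radians(-69.1),3)
E
```

```text
pos [0.5022 0.2997 0.0672] to [0.499  0.3    0.0245] F [ 0.2 -0.3  0.8] w 0.759 t 9.675
{"x": -0.04, "y": 1.42, "z": -0.09, "rx": 0.0, "ry": -0.002, "rz": -0.001}, {"x": -0.04, "y": 1.42, "z": -0.09, "rx": 0.0, "ry": -0.002, "rz": -0.001}, {"x": -0.05, "y": 1.42, "z": -0.09, "rx": 0.0, "ry": -0.002, "rz": -0.001},
```

>>> move_arm:
  series:
    - {"x":0,"y":1.4,"z":-0.2,"rx":0,"ry":-0.002,"rz":0}
    - {"x":-0.1,"y":1.4,"z":-0.1,"rx":0,"ry":-0.002,"rz":0}
    - {"x":0,"y":1.0,"z":0,"rx":0,"ry":0,"rz":0}
    - {"x":0,"y":0,"z":0,"rx":0,"ry":0,"rz":0}

```text
clock: 10.18
position: [0.4997, 0.3001, 0.028]
ee_rot: [-1.356, 0.939, -0.934]
force: [-0.3, -0.2, 0.6]
width: 0.763
```

```bash
python3 - <<'E'
from h import *
plan([.499,.300,.0245],np.radians(-69.1),1)
E
```

```text
pos [0.4997 0.3001 0.028 ] to [0.499  0.3    0.0245] F [-0.3 -0.2  0.6] w 0.763 t 10.175
{"x": -0.02, "y": 0.35, "z": -0.07, "rx": -0.002, "ry": -0.001, "rz": -0.004},
```

>>> move_arm:
  series:
    - {"x":0,"y":0.4,"z":0,"rx":0,"ry":0,"rz":0}
    - {"x":0,"y":0,"z":0,"rx":0,"ry":0,"rz":0}
    - {"x":0,"y":0,"z":0,"rx":0,"ry":0,"rz":0}
    - {"x":0,"y":0,"z":0,"rx":0,"ry":0,"rz":0}
    - {"x":0,"y":0,"z":0,"rx":0,"ry":0,"rz":0}
    - {"x":0,"y":0,"z":0,"rx":0,"ry":0,"rz":0}
  jaw: 0
  newtons: 45

```text
clock: 10.92
position: [0.5003, 0.3005, 0.0246]
ee_rot: [-1.354, 0.938, -0.935]
force: [-0.5, 0.4, -2.0]
width: 0.409
```

```bash
python3 - <<'E'
from h import *
plan([.499,.300,.0245],np.radians(-69.1),1)
t=snap('top','t7.png')
cv2.imwrite('pics/tz7.png',cv2.resize(t[190:310,180:330],None,fx=5,fy=5))
E
```

```text
pos [0.5003 0.3005 0.0246] to [0.499  0.3    0.0245] F [-0.5  0.4 -2. ] w 0.409 t 10.925
{"x": -0.0, "y": 0.01, "z": -0.14, "rx": -0.003, "ry": -0.001, "rz": -0.005},
```

View pics/tz7.png

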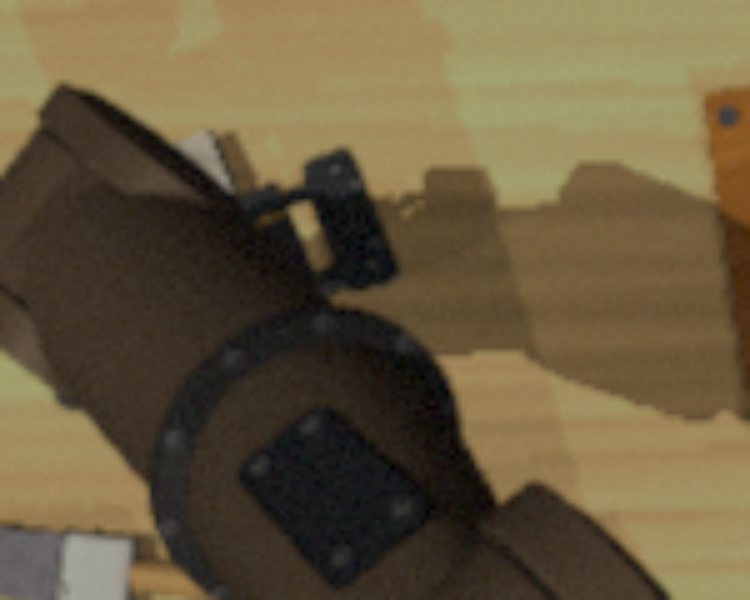

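>>> move_arm:
  series:
    - {"x":0,"y":-1.0,"z":0,"rx":0,"ry":0,"rz":0}
    - {"x":0,"y":-2.0,"z":0,"rx":0,"ry":0,"rz":0}
    - {"x":0,"y":-2.5,"z":0,"rx":0,"ry":0,"rz":0}
    - {"x":0,"y":-2.0,"z":0,"rx":0,"ry":0,"rz":0}

```text
clock: 11.48
position: [0.4976, 0.2981, 0.1001]
ee_rot: [-1.362, 0.941, -0.933]
force: [0.0, 0.4, -6.0]
width: 0.408
```

```bash
python3 - <<'E'
from h import *
plan([*nest(-.004+.0013,.02),.10],YAW-np.pi/2,11)
snap('wrist','w8.png')
E
```

```text
pos [0.4976 0.2981 0.1001] to [0.4872 0.0043 0.1   ] F [ 0.   0.4 -6. ] w 0.408 t 11.475
{"x": 2.46, "y": -0.0, "z": -1.04, "rx": 0.0, "ry": 0.022, "rz": -0.0}, {"x": 2.48, "y": -0.0, "z": -0.99, "rx": 0.0, "ry": 0.022, "rz": -0.0}, {"x": 2.51, "y": -0.0, "z": -0.93, "rx": 0.0, "ry": 0.022, "rz": -0.0}, {"x": 2.53, "y": -0.0, "z": -0.88, "rx": 0.0, "ry": 0.022, "rz": -0.0}, {"x": 2.54, "y": -0.0, "z": -0.82, "rx": 0.0, "ry": 0.022, "rz": -0.0}, {"x": 2.56, "y": -0.0, "z": -0.76, "rx": 0.0, "ry": 0.022, "rz": -0.0}, {"x": 2.58, "y": -0.0, "z": -0.71, "rx": 0.0, "ry": 0.022, "rz": -0.0}, {"x": 2.59, "y": -0.0, "z": -0.65, "rx": 0.0, "ry": 0.022, "rz": -0.0}, {"x": 2.61, "y": 0.0, "z": -0.59, "rx": 0.0, "ry": 0.022, "rz": -0.0}, {"x": 2.62, "y": 0.0, "z": -0.54, "rx": 0.0, "ry": 0.022, "rz": -0.0}, {"x": 2.63, "y": 0.0, "z": -0.48, "rx": 0.0, "ry": 0.022, "rz": -0.0},
```

View pics/w8.png

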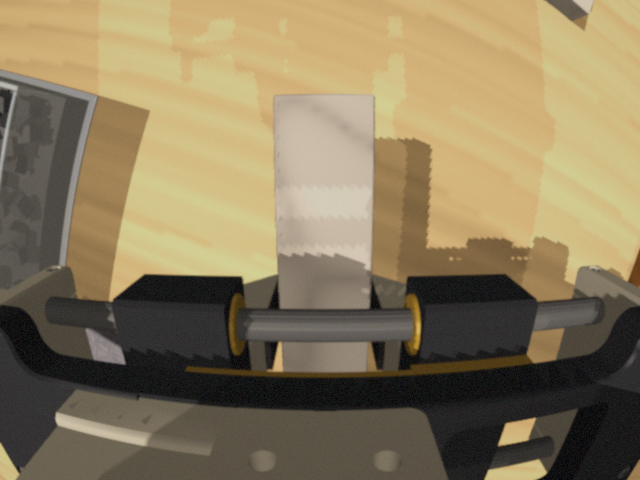

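>>> move_arm:
  series:
    - {"x":1.5,"y":0,"z":-0.7,"rx":0,"ry":0.022,"rz":0}
    - {"x":2.5,"y":0,"z":-1.0,"rx":0,"ry":0.022,"rz":0}
    - {"x":3.0,"y":0,"z":-1.0,"rx":0,"ry":0.022,"rz":0}
    - {"x":3.0,"y":0,"z":-0.9,"rx":0,"ry":0.022,"rz":0}
    - {"x":3.0,"y":0,"z":-0.9,"rx":0,"ry":0.022,"rz":0}
    - {"x":3.0,"y":0,"z":-0.8,"rx":0,"ry":0.022,"rz":0}
    - {"x":3.0,"y":0,"z":-0.8,"rx":0,"ry":0.022,"rz":0}
    - {"x":2.5,"y":0,"z":-0.7,"rx":0,"ry":0.022,"rz":0}
    - {"x":2.5,"y":0,"z":-0.6,"rx":0,"ry":0.022,"rz":0}
    - {"x":2.0,"y":0,"z":-0.5,"rx":0,"ry":0.022,"rz":0}
    - {"x":1.0,"y":0,"z":-0.3,"rx":0,"ry":0.022,"rz":0}

```text
clock: 12.9
position: [0.4763, -0.0048, 0.0956]
ee_rot: [-1.271, 1.146, -1.13]
force: [-0.3, 0.9, -6.0]
width: 0.408
```

```bash
cat >> h.py <<'E'
def wray(u,v,ty):
    p=arm.camera_params('wrist');K=p['K'];T=p['tool_from_camera']
    d=np.array([u-K[0,2],v-K[1,2]])/K[0,0];th=np.hypot(*d);d3=np.array([*(d/th*np.sin(th)),np.cos(th)])
    D=T[:3,:3]@d3;c=T[:3,3];return c+D*(ty-c[1])/D[1]
E
python3 - <<'E'
from h import *
for u,v in [(275,95),(374,95),(278,240),(371,240)]: print(wray(u,v,0).round(4))
plan([*nest(-.004+.0013,.006),.075],YAW-np.pi/2,2)
snap('wrist','w9.png')
s=snap('side','s9.png')
cv2.imwrite('pics/sz9.png',cv2.resize(s[125:305,240:440],None,fx=3,fy=3))
E
```

```text
[-0.0172  0.      0.0881]
[0.0198 0.     0.0881]
[-0.0169  0.      0.0322]
[0.0195 0.     0.0322]
pos [ 0.4763 -0.0048  0.0956] to [ 0.4889 -0.0096  0.075 ] F [-0.3  0.9 -6. ] w 0.408 t 12.9
{"x": 0.3, "y": 1.02, "z": 0.62, "rx": 0.009, "ry": -0.011, "rz": 0.002}, {"x": 0.31, "y": 1.03, "z": 0.61, "rx": 0.009, "ry": -0.011, "rz": 0.002},
```

View pics/w9.png

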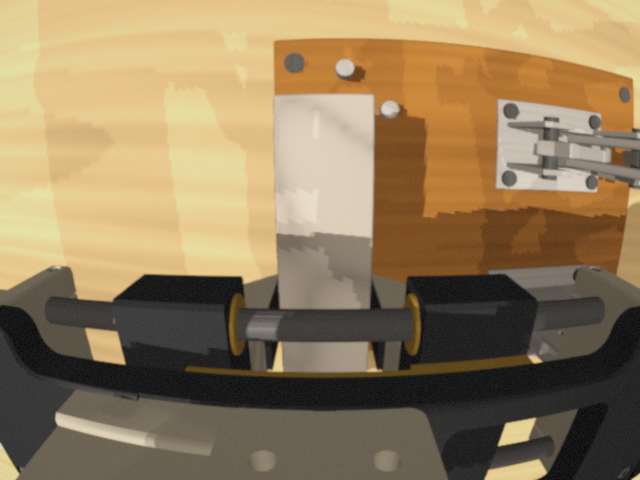

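View pics/sz9.png

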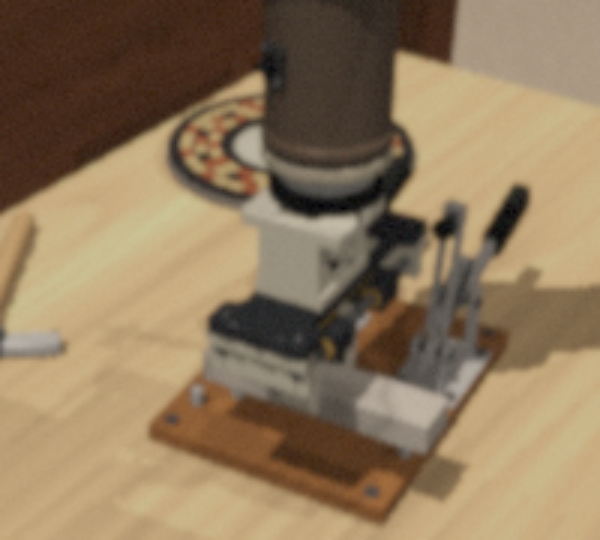

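>>> move_arm:
  series:
    - {"x":0.2,"y":0.4,"z":0.6,"rx":0.009,"ry":-0.011,"rz":0.002}
    - {"x":0.2,"y":0.8,"z":0.6,"rx":0.005,"ry":-0.011,"rz":0.002}
    - {"x":0.1,"y":0.6,"z":0,"rx":0,"ry":0,"rz":0}
    - {"x":0,"y":0,"z":0,"rx":0,"ry":0,"rz":0}

```text
clock: 13.5
position: [0.49, -0.0055, 0.0758]
ee_rot: [-1.267, 1.117, -1.112]
force: [0.2, -0.4, -5.8]
width: 0.408
```

```bash
python3 - <<'E'
from h import *
o=arm.observe();print(Rj.T@(o['position'][:2]-N0))
plan([*nest(-.004+.0015,.005),.048],YAW-np.pi/2,3)
E
```

```text
[-0.00108617  0.00997776]
pos [ 0.49   -0.0055  0.0758] to [ 0.4892 -0.0106  0.048 ] F [ 0.2 -0.4 -5.8] w 0.408 t 13.5
{"x": 0.17, "y": 0.93, "z": -0.05, "rx": 0.001, "ry": 0.002, "rz": -0.001}, {"x": 0.17, "y": 0.93, "z": -0.05, "rx": 0.001, "ry": 0.002, "rz": -0.001}, {"x": 0.17, "y": 0.93, "z": -0.05, "rx": 0.001, "ry": 0.002, "rz": -0.001},
```

>>> move_arm:
  series:
    - {"x":0.2,"y":0.3,"z":-0.4,"rx":0,"ry":0.005,"rz":0}
    - {"x":0.2,"y":0.9,"z":-0.1,"rx":0,"ry":0,"rz":0}
    - {"x":0.1,"y":0.9,"z":0,"rx":0,"ry":0,"rz":0}
    - {"x":0,"y":0.3,"z":0,"rx":0,"ry":0,"rz":0}

```text
clock: 14.0
position: [0.4851, -0.0112, 0.0503]
ee_rot: [-1.265, 1.121, -1.115]
force: [0.2, 0.5, -6.0]
width: 0.414
```

```bash
python3 - <<'E'
from h import *
o=arm.observe();print(Rj.T@(o['position'][:2]-N0))
plan([*nest(-.004+.0015,.005),.0425],YAW-np.pi/2,1)
snap('wrist','w10.png')
E
```

```text
[-0.00663752  0.00493277]
pos [ 0.4851 -0.0112  0.0503] to [ 0.4892 -0.0106  0.0425] F [ 0.2  0.5 -6. ] w 0.414 t 14.0
{"x": -0.0, "y": 0.78, "z": 0.42, "rx": 0.002, "ry": 0.0, "rz": -0.002},
```

View pics/w10.png

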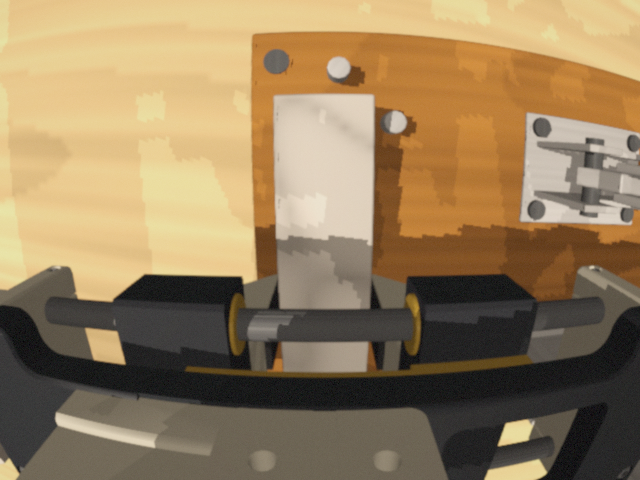

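>>> move_arm:
  series:
    - {"x":0,"y":0.4,"z":0,"rx":0,"ry":0,"rz":0}
    - {"x":0,"y":0.25,"z":0,"rx":0,"ry":0,"rz":0}
    - {"x":0,"y":0,"z":0,"rx":0,"ry":0,"rz":0}

```text
clock: 14.42
position: [0.4854, -0.0108, 0.0434]
ee_rot: [-1.265, 1.121, -1.115]
force: [0.2, -0.7, -6.2]
width: 0.411
```

```bash
python3 - <<'E'
from h import *
o=arm.observe();print(Rj.T@(o['position'][:2]-N0),o['position'][2],o['force'])
E
```

```text
[-0.0062903   0.00519988] 0.043374755493785576 [ 0.17393483 -0.7077587  -6.23382775]
```

>>> move_arm:
  series:
    - {"x":0,"y":0.1,"z":0,"rx":0,"ry":0,"rz":0}
    - {"x":0,"y":0.1,"z":0,"rx":0,"ry":0,"rz":0}

```text
clock: 14.68
position: [0.4856, -0.0108, 0.0425]
ee_rot: [-1.265, 1.12, -1.116]
force: [-8.7, -1.4, 22.3]
width: 0.414
```

>>> move_arm:
  series:
    - {"x":0,"y":-0.05,"z":0,"rx":0,"ry":0,"rz":0}
    - {"x":0.2,"y":0,"z":0,"rx":0,"ry":0,"rz":0}

```text
clock: 14.92
position: [0.4862, -0.0127, 0.0435]
ee_rot: [-1.264, 1.119, -1.116]
force: [-0.1, 0.2, -6.8]
width: 0.413
```

```bash
cat >> h.py <<'E'
def st():
    o=arm.observe();print('nest',(Rj.T@(o['position'][:2]-N0)).round(4),o['position'][2].round(4),'F',(Rj.T@o['force'][:2]).round(1),o['force'][2].round(1),'Tq',np.round(o['ft_torque'],2),'w',round(o['width']*9.18,2),'t',o['clock'])
E
python3 -c "
from h import *
st()"
```

```text
nest [-0.0058  0.0033] 0.0435 F [-0.1  0.3] -6.8 Tq [ 0.04 -0.01  0.01] w 3.79 t 14.925
```

Airborne by under a millimetre; slide towards the side pins in small steps.

>>> move_arm:
  series:
    - {"x":0.15,"y":0.02,"z":0,"rx":0,"ry":0,"rz":0}
    - {"x":0.15,"y":0.02,"z":0,"rx":0,"ry":0,"rz":0}

```text
clock: 15.18
position: [0.4865, -0.0161, 0.0428]
ee_rot: [-1.264, 1.119, -1.116]
force: [-0.9, -0.7, -5.8]
width: 0.41
```

```bash
python3 -c "
from h import *
st()"
```

```text
nest [-0.0058 -0.0002] 0.0428 F [-0.9 -0.6] -5.8 Tq [0.01 0.01 0.03] w 3.77 t 15.175
```

>>> move_arm:
  series:
    - {"x":0.12,"y":0.0,"z":0,"rx":0,"ry":0,"rz":0}
    - {"x":0.1,"y":0.0,"z":0,"rx":0,"ry":0,"rz":0}

```text
clock: 15.42
position: [0.4867, -0.017, 0.0427]
ee_rot: [-1.263, 1.12, -1.115]
force: [-1.8, 5.6, -2.2]
width: 0.409
```

```bash
python3 -c "
from h import *
st()"
```

```text
nest [-0.0057 -0.0011] 0.0427 F [-1.1  5.7] -2.2 Tq [ 1.41  0.34 -0.22] w 3.75 t 15.425
```

>>> move_arm:
  series:
    - {"x":0.1,"y":0.0,"z":0,"rx":0,"ry":0,"rz":0}
    - {"x":0.02,"y":0.0,"z":0.2,"rx":0,"ry":0,"rz":0}

```text
clock: 15.68
position: [0.4881, -0.0167, 0.0426]
ee_rot: [-1.263, 1.121, -1.113]
force: [-2.1, 2.1, -4.0]
width: 0.412
```

```bash
python3 -c "
from h import *
st()"
```

```text
nest [-0.0043 -0.0009] 0.0426 F [-1.8  2.4] -4.0 Tq [ 0.45  0.4  -0.19] w 3.78 t 15.675
```

>>> move_arm:
  series:
    - {"x":0.05,"y":0.02,"z":0.15,"rx":0,"ry":0,"rz":0}
    - {"x":0.05,"y":0.0,"z":0.15,"rx":0,"ry":0,"rz":0}

```text
clock: 15.92
position: [0.4894, -0.0167, 0.0426]
ee_rot: [-1.266, 1.124, -1.11]
force: [-6.5, 5.2, 1.6]
width: 0.41
```

```bash
python3 -c "
from h import *
st()"
```

```text
nest [-0.0031 -0.0011] 0.0426 F [-5.8  6. ] 1.6 Tq [ 0.8  1.1 -0.4] w 3.76 t 15.925
```

>>> move_arm:
  series:
    - {"x":0,"y":-0.05,"z":0.15,"rx":0,"ry":0,"rz":0}
    - {"x":0.0,"y":0.0,"z":0.15,"rx":0,"ry":0,"rz":0}

```text
clock: 16.18
position: [0.4918, -0.0162, 0.0429]
ee_rot: [-1.266, 1.125, -1.11]
force: [-2.2, 2.8, -3.2]
width: 0.412
```

```bash
python3 -c "
from h import *
st()
w=snap('wrist','w11.png');cv2.imwrite('pics/wz11.png',cv2.resize(w[20:260,220:460],None,fx=2.5,fy=2.5))"
```

```text
nest [-0.0006 -0.0009] 0.0429 F [-1.8  3.1] -3.2 Tq [ 0.55  0.38 -0.19] w 3.78 t 16.175
```

View pics/wz11.png

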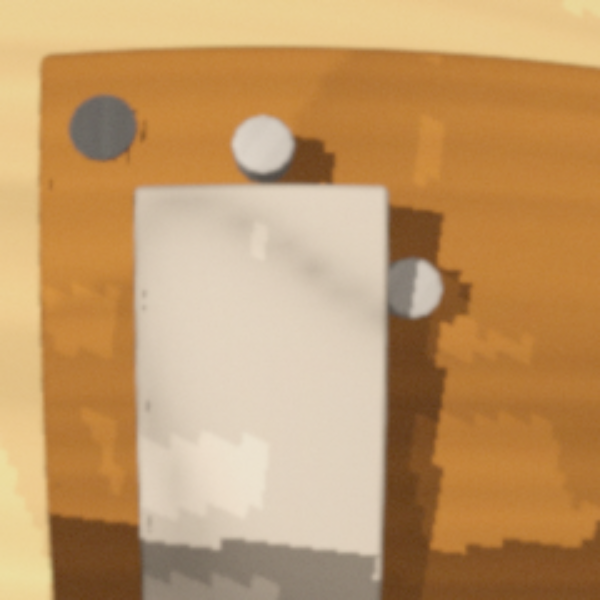

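>>> move_arm:
  series:
    - {"x":0.03,"y":0,"z":0.15,"rx":0,"ry":0,"rz":0}
    - {"x":0.03,"y":0.0,"z":0.1,"rx":0,"ry":0,"rz":0}

```text
clock: 16.48
position: [0.4942, -0.0161, 0.0428]
ee_rot: [-1.267, 1.125, -1.109]
force: [-4.3, 4.8, -1.2]
width: 0.412
```

```bash
python3 -c "
from h import *
st()"
```

```text
nest [ 0.0018 -0.0011] 0.0428 F [-3.7  5.3] -1.2 Tq [ 0.88  0.7  -0.4 ] w 3.78 t 16.475
```

>>> move_arm:
  series:
    - {"x":0.03,"y":0,"z":0.1,"rx":0,"ry":0,"rz":0}
    - {"x":0.03,"y":0.0,"z":0.1,"rx":0,"ry":0,"rz":0}

```text
clock: 16.73
position: [0.4949, -0.016, 0.0427]
ee_rot: [-1.268, 1.128, -1.107]
force: [-8.2, 3.0, 3.1]
width: 0.411
```

```bash
python3 -c "
from h import *
st()
w=snap('wrist','w12.png');cv2.imwrite('pics/wz12.png',cv2.resize(w[20:260,220:460],None,fx=2.5,fy=2.5))"
```

```text
nest [ 0.0024 -0.0011] 0.0427 F [-7.8  3.9] 3.1 Tq [ 0.82  1.36 -0.3 ] w 3.77 t 16.725
```

View pics/wz12.png

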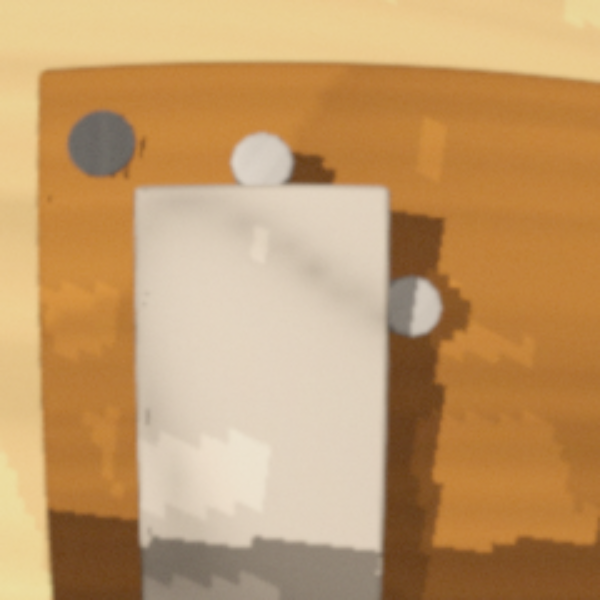

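>>> move_arm:
  series:
    - {"x":0.03,"y":0,"z":0.0,"rx":0,"ry":0.006,"rz":0}
    - {"x":0.03,"y":0.0,"z":0.03,"rx":0,"ry":0.004,"rz":0}

```text
clock: 17.02
position: [0.4949, -0.0159, 0.0428]
ee_rot: [-1.265, 1.134, -1.113]
force: [-5.2, 4.2, -0.2]
width: 0.408
```

```bash
python3 -c "
from h import *
st()
plan([*nest(0,0),.0425],YAW-np.pi/2,1)"
```

```text
nest [ 0.0025 -0.001 ] 0.0428 F [-4.6  4.8] -0.2 Tq [0.85 0.75 0.32] w 3.74 t 17.025
pos [ 0.4949 -0.0159  0.0428] to [ 0.4923 -0.0152  0.0425] F [-5.2  4.2 -0.2] w 0.408 t 17.025
{"x": -0.1, "y": 0.03, "z": -0.25, "rx": 0.011, "ry": -0.006, "rz": -0.007},
```

>>> move_arm:
  series:
    - {"x":0.02,"y":0.03,"z":0.03,"rx":0.008,"ry":-0.005,"rz":-0.004}
    - {"x":0.02,"y":0.03,"z":0.03,"rx":0.0,"ry":0.0,"rz":0}

```text
clock: 17.27
position: [0.4948, -0.0159, 0.0425]
ee_rot: [-1.266, 1.123, -1.114]
force: [-5.1, 2.6, 6.9]
width: 0.41
```

```bash
python3 -c "
from h import *
st()
plan([*nest(0,0),.0425],YAW-np.pi/2,1)"
```

```text
nest [ 0.0024 -0.001 ] 0.0425 F [-4.8  3.2] 6.9 Tq [ 0.89  1.16 -0.18] w 3.77 t 17.275
pos [ 0.4948 -0.0159  0.0425] to [ 0.4923 -0.0152  0.0425] F [-5.1  2.6  6.9] w 0.41 t 17.275
{"x": -0.1, "y": 0.0, "z": -0.24, "rx": 0.004, "ry": -0.0, "rz": -0.003},
```

>>> move_arm:
  series:
    - {"x":0,"y":0,"z":0,"rx":0,"ry":0,"rz":0}
    - {"x":0,"y":0,"z":0,"rx":0,"ry":0,"rz":0}
    - {"x":0,"y":0,"z":0,"rx":0,"ry":0,"rz":0}
  jaw: 4.8

```text
clock: 17.65
position: [0.4977, -0.0171, 0.0436]
ee_rot: [-1.263, 1.119, -1.118]
force: [-0.4, 0.3, -0.2]
width: 0.519
```

```bash
python3 -c "
from h import *
st()
w=snap('wrist','w13.png');cv2.imwrite('pics/wz13.png',cv2.resize(w[20:260,220:460],None,fx=2.5,fy=2.5))"
```

```text
nest [ 0.0051 -0.0025] 0.0436 F [-0.3  0.4] -0.2 Tq [-0.    0.02  0.03] w 4.76 t 17.65
```

View pics/wz13.png

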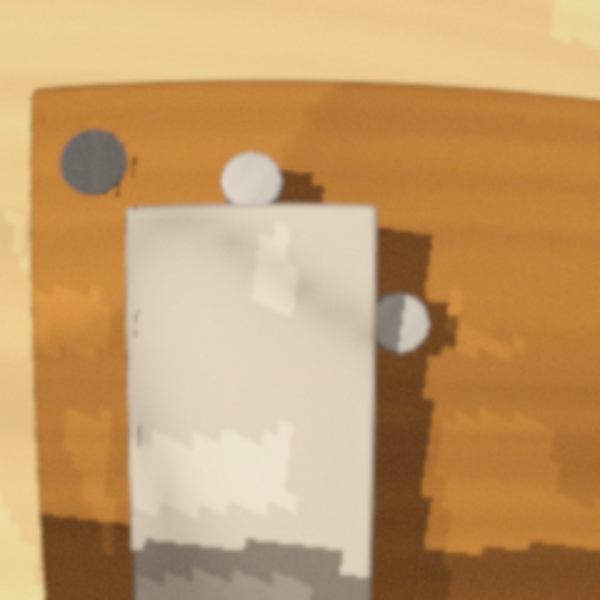

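>>> move_arm:
  series:
    - {"x":0.25,"y":0,"z":-0.2,"rx":0,"ry":0,"rz":0}
    - {"x":0.2,"y":0,"z":0,"rx":0,"ry":0,"rz":0}
    - {"x":0.1,"y":0,"z":0,"rx":0,"ry":0,"rz":0}

```text
clock: 18.08
position: [0.4961, -0.0209, 0.0436]
ee_rot: [-1.262, 1.119, -1.115]
force: [-0.7, 5.0, -0.3]
width: 0.525
```

```bash
python3 -c "
from h import *
st()"
```

```text
nest [ 0.0031 -0.0061] 0.0436 F [-0.1  5.1] -0.3 Tq [ 1.12  0.06 -0.01] w 4.82 t 18.075
```

>>> move_arm:
  series:
    - {"x":0.06,"y":0,"z":0,"rx":0,"ry":0,"rz":0}
    - {"x":-0.35,"y":0,"z":0,"rx":0,"ry":0,"rz":0}
    - {"x":-0.1,"y":-0.3,"z":0,"rx":0,"ry":0,"rz":0}
    - {"x":0,"y":-1.5,"z":0,"rx":0,"ry":0,"rz":0}
    - {"x":0,"y":-2.5,"z":0,"rx":0,"ry":0,"rz":0}
    - {"x":0,"y":-1.5,"z":0,"rx":0,"ry":0,"rz":0}

```text
clock: 18.82
position: [0.495, -0.0183, 0.1044]
ee_rot: [-1.264, 1.12, -1.116]
force: [-0.3, -0.7, -0.4]
width: 0.523
```

```bash
python3 -c "
from h import *
st()
plan([*nest(-.115,0),.098],YAW-np.pi/2,4)"
```

```text
nest [ 0.0023 -0.0034] 0.1044 F [-0.4 -0.7] -0.4 Tq [ 0.03 -0.01 -0.02] w 4.8 t 18.825
pos [ 0.495  -0.0183  0.1044] to [ 0.3782 -0.0293  0.098 ] F [-0.3 -0.7 -0.4] w 0.523 t 18.825
{"x": -0.09, "y": 0.16, "z": -2.93, "rx": 0.0, "ry": 0.0, "rz": -0.001}, {"x": -0.09, "y": 0.16, "z": -2.93, "rx": 0.0, "ry": 0.0, "rz": -0.001}, {"x": -0.09, "y": 0.16, "z": -2.93, "rx": 0.0, "ry": 0.0, "rz": -0.001}, {"x": -0.09, "y": 0.16, "z": -2.93, "rx": 0.0, "ry": 0.0, "rz": -0.001},
```

>>> move_arm:
  series:
    - {"x":-0.1,"y":0,"z":-2.0,"rx":0,"ry":0,"rz":0}
    - {"x":-0.1,"y":0,"z":-3.0,"rx":0,"ry":0,"rz":0}
    - {"x":-0.1,"y":0,"z":-3.0,"rx":0,"ry":0,"rz":0}
    - {"x":-0.1,"y":0,"z":-3.0,"rx":0,"ry":0,"rz":0}
    - {"x":0,"y":0,"z":-1.0,"rx":0,"ry":0,"rz":0}
    - {"x":0,"y":0,"z":0,"rx":0,"ry":0,"rz":0}
  jaw: 0

```text
clock: 19.58
position: [0.3762, -0.0306, 0.1109]
ee_rot: [-1.257, 1.112, -1.124]
force: [0.9, -0.4, 0.4]
width: 0.005
```

```bash
python3 -c "
from h import *
st()
w=snap('wrist','w14.png')
s=snap('side','s14.png')
cv2.imwrite('pics/sz14.png',cv2.resize(s[125:325,240:460],None,fx=3,fy=3))
plan([*nest(-.115,0),.045],YAW-np.pi/2,4)"
```

```text
nest [-0.1172 -0.0011] 0.1109 F [ 0.9 -0.5] 0.4 Tq [ 0.06  0.02 -0.  ] w 0.05 t 19.575
pos [ 0.377  -0.0304  0.1108] to [ 0.3782 -0.0293  0.045 ] F [ 0.2  0.1 -0.4] w 0.003 t 19.675
{"x": -0.02, "y": 1.64, "z": 0.01, "rx": -0.003, "ry": -0.0, "rz": 0.0}, {"x": -0.02, "y": 1.64, "z": 0.02, "rx": -0.003, "ry": -0.0, "rz": 0.0}, {"x": -0.02, "y": 1.64, "z": 0.02, "rx": -0.003, "ry": -0.0, "rz": 0.0}, {"x": -0.02, "y": 1.64, "z": 0.03, "rx": -0.003, "ry": -0.0, "rz": 0.0},
```

View pics/w14.png

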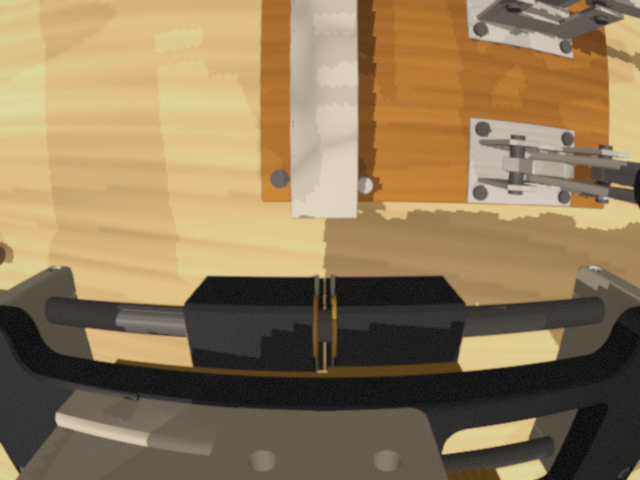

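View pics/sz14.png

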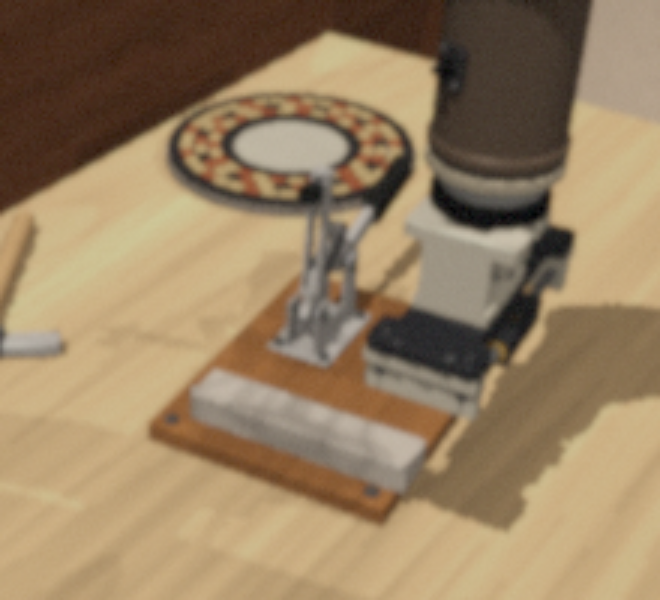

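>>> move_arm:
  series:
    - {"x":0,"y":1.6,"z":0,"rx":0,"ry":0,"rz":0}
    - {"x":0,"y":2.0,"z":0,"rx":0,"ry":0,"rz":0}
    - {"x":0,"y":2.0,"z":0,"rx":0,"ry":0,"rz":0}
    - {"x":0,"y":0.8,"z":0.5,"rx":0,"ry":0,"rz":0}
    - {"x":0,"y":0.0,"z":0.3,"rx":0,"ry":0,"rz":0}

```text
clock: 20.3
position: [0.3924, -0.0284, 0.0456]
ee_rot: [-1.253, 1.109, -1.125]
force: [-6.3, 0.2, 4.1]
width: 0.005
```

```bash
python3 -c "
from h import *
st()"
```

```text
nest [-0.1007 -0.0008] 0.0456 F [-6.2  0.9] 4.1 Tq [0.03 1.55 0.01] w 0.05 t 20.3
```

>>> move_arm:
  series:
    - {"x":0,"y":0,"z":0.1,"rx":0,"ry":0,"rz":0}
    - {"x":0,"y":0,"z":0.05,"rx":0,"ry":0,"rz":0}

```text
clock: 20.55
position: [0.3925, -0.0284, 0.0458]
ee_rot: [-1.256, 1.112, -1.124]
force: [-3.0, 0.0, -2.0]
width: 0.008
```

```bash
python3 -c "
from h import *
st()"
```

```text
nest [-0.1007 -0.0009] 0.0458 F [-3.   0.4] -2.0 Tq [0.02 0.75 0.02] w 0.07 t 20.55
```

>>> move_arm:
  series:
    - {"x":0,"y":0,"z":-0.8,"rx":0,"ry":0,"rz":0}
    - {"x":0,"y":-2.0,"z":-0.6,"rx":0,"ry":0,"rz":0}
    - {"x":0,"y":-5.0,"z":0,"rx":0,"ry":0,"rz":0}
    - {"x":0,"y":-6.0,"z":0,"rx":0,"ry":0,"rz":0}
    - {"x":0,"y":-6.0,"z":0,"rx":0,"ry":0,"rz":0}
  jaw: 5
  newtons: 25

```text
clock: 21.18
position: [0.3751, -0.0302, 0.2402]
ee_rot: [-1.254, 1.11, -1.124]
force: [1.4, -0.8, -0.7]
width: 0.496
```

```bash
python3 -c "
from h import *
st()
t=snap('top','t15.png');cv2.imwrite('pics/tz15.png',cv2.resize(t[180:290,310:460],None,fx=5,fy=5))
plan([*nest(-.055,-.164-.107),.19],YAW,10)"
```

```text
nest [-0.1182 -0.0005] 0.2402 F [ 1.3 -0.9] -0.7 Tq [-0.02 -0.08 -0.03] w 4.55 t 21.175
pos [ 0.3782 -0.0297  0.2471] to [ 0.4709 -0.2909  0.19  ] F [3.  0.4 7.5] w 0.527 t 21.225
{"x": 2.71, "y": 0.59, "z": 0.59, "rx": -0.002, "ry": -0.157, "rz": 0.002}, {"x": 2.77, "y": 0.58, "z": 0.16, "rx": -0.002, "ry": -0.157, "rz": 0.002}, {"x": 2.76, "y": 0.58, "z": -0.28, "rx": -0.002, "ry": -0.157, "rz": 0.002}, {"x": 2.68, "y": 0.57, "z": -0.7, "rx": -0.002, "ry": -0.157, "rz": 0.002}, {"x": 2.54, "y": 0.57, "z": -1.11, "rx": -0.002, "ry": -0.157, "rz": 0.002}, {"x": 2.33, "y": 0.57, "z": -1.5, "rx": -0.002, "ry": -0.157, "rz": 0.002}, {"x": 2.07, "y": 0.57, "z": -1.84, "rx": -0.002, "ry": -0.157, "rz": 0.002}, {"x": 1.76, "y": 0.57, "z": -2.14, "rx": -0.002, "ry": -0.157, "rz": 0.002}, {"x": 1.4, "y": 0.57, "z": -2.39, "rx": -0.002, "ry": -0.157, "rz": 0.002}, {"x": 1.01, "y": 0.57, "z": -2.58, "rx": -0.002, "ry": -0.157, "rz": 0.002},
```

View pics/tz15.png

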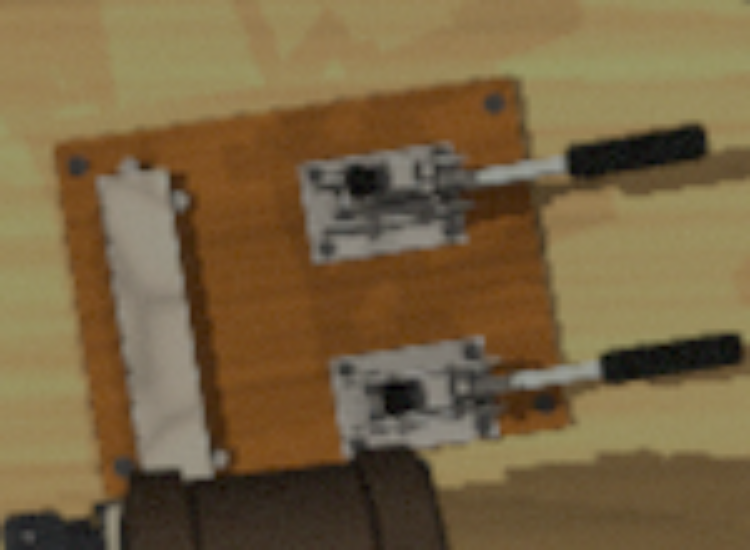

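>>> move_arm:
  series:
    - {"x":2.7,"y":0,"z":0.6,"rx":0,"ry":-0.157,"rz":0}
    - {"x":2.8,"y":0,"z":0.2,"rx":0,"ry":-0.157,"rz":0}
    - {"x":2.8,"y":0,"z":-0.3,"rx":0,"ry":-0.157,"rz":0}
    - {"x":2.7,"y":0,"z":-0.7,"rx":0,"ry":-0.157,"rz":0}
    - {"x":2.5,"y":0,"z":-1.1,"rx":0,"ry":-0.157,"rz":0}
    - {"x":2.3,"y":0,"z":-1.5,"rx":0,"ry":-0.157,"rz":0}
    - {"x":2.1,"y":0,"z":-1.8,"rx":0,"ry":-0.157,"rz":0}
    - {"x":1.8,"y":0,"z":-2.1,"rx":0,"ry":-0.157,"rz":0}
    - {"x":1.4,"y":0.5,"z":-2.4,"rx":0,"ry":-0.157,"rz":0}
    - {"x":1.0,"y":0.5,"z":-2.6,"rx":0,"ry":-0.157,"rz":0}
    - {"x":0,"y":0,"z":0,"rx":0,"ry":0,"rz":0}

```text
clock: 22.6
position: [0.4836, -0.2991, 0.2507]
ee_rot: [-1.58, -0.176, 0.098]
force: [-0.4, -0.9, 0.5]
width: 0.547
```

```bash
python3 -c "
from h import *
st()
plan([*nest(-.055,-.164-.107),.13],YAW,5)"
```

```text
nest [-0.0434 -0.2807] 0.2507 F [-0.5 -0.8] 0.5 Tq [ 0.01 -0.05  0.01] w 5.02 t 22.6
pos [ 0.4836 -0.2991  0.2507] to [ 0.4709 -0.2909  0.13  ] F [-0.4 -0.9  0.5] w 0.547 t 22.6
{"x": -0.34, "y": 2.4, "z": 0.25, "rx": 0.003, "ry": 0.01, "rz": 0.01}, {"x": -0.32, "y": 2.4, "z": 0.24, "rx": 0.003, "ry": 0.01, "rz": 0.01}, {"x": -0.3, "y": 2.4, "z": 0.23, "rx": 0.003, "ry": 0.01, "rz": 0.01}, {"x": -0.28, "y": 2.41, "z": 0.22, "rx": 0.003, "ry": 0.01, "rz": 0.01}, {"x": -0.25, "y": 2.41, "z": 0.2, "rx": 0.003, "ry": 0.01, "rz": 0.01},
```

>>> move_arm:
  series:
    - {"x":-0.6,"y":1.0,"z":0.4,"rx":0.005,"ry":0.02,"rz":0.02}
    - {"x":-0.5,"y":1.5,"z":0.4,"rx":0.005,"ry":0.02,"rz":0.02}
    - {"x":-0.1,"y":2.5,"z":0.1,"rx":0.003,"ry":0.01,"rz":0.01}
    - {"x":0,"y":2.5,"z":0,"rx":0,"ry":0,"rz":0}
    - {"x":0,"y":2.0,"z":0,"rx":0,"ry":0,"rz":0}
    - {"x":0,"y":0,"z":0,"rx":0,"ry":0,"rz":0}

```text
clock: 23.35
position: [0.4682, -0.2859, 0.1499]
ee_rot: [-1.571, -0.085, 0.098]
force: [-1.0, 0.3, 0.7]
width: 0.547
```

```bash
python3 -c "
from h import *
st()
plan([*nest(-.055,-.164-.107),.096],YAW,3)
snap('wrist','w16.png')"
```

```text
nest [-0.0571 -0.2657] 0.1499 F [-1.   0.5] 0.7 Tq [ 0.   -0.09  0.02] w 5.02 t 23.35
pos [ 0.4682 -0.2859  0.1499] to [ 0.4709 -0.2909  0.096 ] F [-1.   0.3  0.7] w 0.547 t 23.35
{"x": 0.08, "y": 1.8, "z": -0.17, "rx": 0.001, "ry": -0.002, "rz": -0.003}, {"x": 0.08, "y": 1.8, "z": -0.17, "rx": 0.001, "ry": -0.002, "rz": -0.003}, {"x": 0.07, "y": 1.8, "z": -0.18, "rx": 0.001, "ry": -0.002, "rz": -0.003},
```

View pics/w16.png

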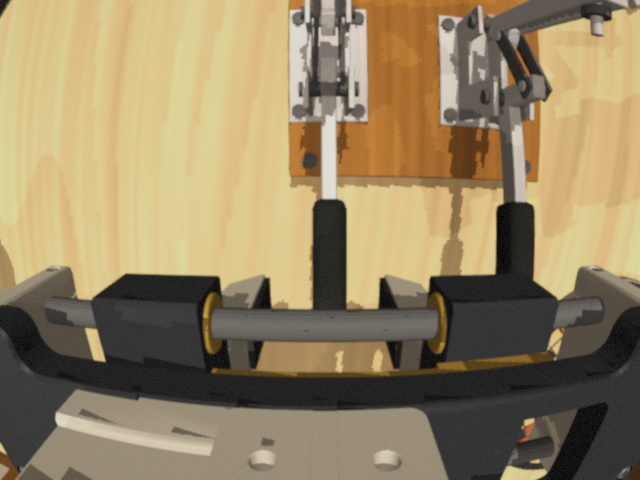

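>>> move_arm:
  series:
    - {"x":0.1,"y":1.8,"z":-0.2,"rx":0,"ry":0,"rz":0}
    - {"x":0.1,"y":1.8,"z":-0.2,"rx":0,"ry":0,"rz":0}
    - {"x":0,"y":1.5,"z":0,"rx":0,"ry":0,"rz":0}
    - {"x":0,"y":0.2,"z":0,"rx":0,"ry":0,"rz":0}
    - {"x":0,"y":0,"z":0,"rx":0,"ry":0,"rz":0}

```text
clock: 24.02
position: [0.4718, -0.2902, 0.0954]
ee_rot: [-1.573, -0.087, 0.095]
force: [0.2, 0.1, -0.0]
width: 0.545
```

```bash
python3 -c "
from h import *
st()
arc(-1,75,12)"
```

```text
nest [-0.054  -0.2704] 0.0954 F [0.2 0. ] -0.0 Tq [-0.02 -0.11  0.01] w 5.0 t 24.025
lat 0.001 r 0.1085 ang 168.6 F jig [0.2 0. ] -0.0 w 5.0 t 24.025
roterr [ 0.004 -0.007 -0.005]
{"x": -0.01, "y": -1.47, "z": 0.25}, {"x": -0.01, "y": -1.38, "z": 0.59}, {"x": -0.01, "y": -1.28, "z": 0.77}, {"x": -0.01, "y": -1.17, "z": 0.94}, {"x": -0.01, "y": -1.03, "z": 1.09}, {"x": -0.01, "y": -0.87, "z": 1.22}, {"x": -0.01, "y": -0.7, "z": 1.32}, {"x": -0.01, "y": -0.51, "z": 1.41}, {"x": -0.01, "y": -0.32, "z": 1.46}, {"x": -0.01, "y": -0.12, "z": 1.49}, {"x": -0.01, "y": 0.09, "z": 1.49}, {"x": -0.01, "y": 0.29, "z": 1.47},
```

>>> move_arm:
  series:
    - {"x":-0.1,"y":0,"z":0,"rx":0,"ry":0,"rz":0}
    - {"x":0,"y":0,"z":0,"rx":0,"ry":0,"rz":0}
    - {"x":0,"y":0,"z":0,"rx":0,"ry":0,"rz":0}
    - {"x":0,"y":0,"z":0,"rx":0,"ry":0,"rz":0}
    - {"x":0,"y":-1.0,"z":0.2,"rx":0,"ry":0,"rz":0}
    - {"x":0,"y":-1.4,"z":0.4,"rx":0,"ry":0,"rz":0}
    - {"x":0,"y":-1.3,"z":0.6,"rx":0,"ry":0,"rz":0}
  jaw: 0
  newtons: 30

```text
clock: 24.9
position: [0.4692, -0.2754, 0.1337]
ee_rot: [-1.569, -0.087, 0.097]
force: [0.9, 5.9, -9.3]
width: 0.194
```

```bash
python3 -c "
from h import *
arc(-1,75,10)"
```

```text
lat 0.0002 r 0.1091 ang 146.8 F jig [1.7 5.7] -9.3 w 1.78 t 24.9
roterr [ 0.    -0.005 -0.006]
{"x": -0.0, "y": -1.15, "z": 0.75}, {"x": -0.0, "y": -0.99, "z": 0.96}, {"x": -0.0, "y": -0.87, "z": 1.07}, {"x": -0.0, "y": -0.72, "z": 1.17}, {"x": -0.0, "y": -0.57, "z": 1.25}, {"x": -0.0, "y": -0.41, "z": 1.32}, {"x": -0.0, "y": -0.24, "z": 1.36}, {"x": -0.0, "y": -0.07, "z": 1.38}, {"x": -0.0, "y": 0.1, "z": 1.37}, {"x": -0.0, "y": 0.27, "z": 1.35},
```

>>> move_arm:
  series:
    - {"x":0,"y":-1.1,"z":0.8,"rx":0,"ry":0,"rz":0}
    - {"x":0,"y":-1.0,"z":1.0,"rx":0,"ry":0,"rz":0}
    - {"x":0,"y":-0.9,"z":1.1,"rx":0,"ry":0,"rz":0}
    - {"x":0,"y":-0.7,"z":1.2,"rx":0,"ry":0,"rz":0}

```text
clock: 25.4
position: [0.4638, -0.2318, 0.1736]
ee_rot: [-1.57, -0.087, 0.096]
force: [2.2, 1.3, -14.3]
width: 0.192
```

```bash
python3 -c "
from h import *
arc(-1,75,6)"
```

```text
lat 0.0002 r 0.1103 ang 115.5 F jig [2.3 1.1] -14.3 w 1.77 t 25.4
roterr [ 0.001 -0.006 -0.006]
{"x": -0.0, "y": -0.46, "z": 1.21}, {"x": -0.0, "y": -0.34, "z": 1.25}, {"x": -0.0, "y": -0.19, "z": 1.28}, {"x": -0.0, "y": -0.04, "z": 1.29}, {"x": -0.0, "y": 0.11, "z": 1.29}, {"x": -0.0, "y": 0.26, "z": 1.27},
```

>>> move_arm:
  series:
    - {"x":0,"y":-0.1,"z":1.2,"rx":0,"ry":0,"rz":0}
    - {"x":0,"y":-0.1,"z":1.2,"rx":0,"ry":0,"rz":0}
    - {"x":0,"y":-0.1,"z":1.2,"rx":0,"ry":0,"rz":0}

```text
clock: 25.78
position: [0.4602, -0.2023, 0.1815]
ee_rot: [-1.584, -0.087, 0.089]
force: [1.4, -4.0, -5.8]
width: 0.194
```

```bash
python3 -c "
from h import *
arc(-1,75,3)"
```

```text
lat 0.0002 r 0.1089 ang 99.3 F jig [ 0.9 -4.1] -5.8 w 1.78 t 25.775
roterr [ 0.014 -0.011 -0.002]
{"x": -0.01, "y": -0.25, "z": 1.53}, {"x": -0.01, "y": 0.08, "z": 1.55}, {"x": -0.01, "y": 0.3, "z": 1.53},
```

>>> move_arm:
  series:
    - {"x":0,"y":0,"z":1.3,"rx":0.005,"ry":-0.005,"rz":0}
    - {"x":0,"y":0.1,"z":1.3,"rx":0.005,"ry":-0.005,"rz":0}
    - {"x":0,"y":0.3,"z":1.2,"rx":0,"ry":0,"rz":0}

```text
clock: 26.15
position: [0.4562, -0.1697, 0.1815]
ee_rot: [-1.585, -0.094, 0.091]
force: [-4.2, -7.8, 10.0]
width: 0.196
```

```bash
python3 -c "
from h import *
arc(-1,75,2)"
```

```text
lat 0.0003 r 0.1085 ang 82.0 F jig [-5.1 -7.2] 10.0 w 1.8 t 26.15
roterr [ 0.016 -0.005  0.001]
{"x": -0.01, "y": -0.03, "z": 0.68}, {"x": -0.01, "y": 0.15, "z": 0.65},
```

>>> move_arm:
  series:
    - {"x":0,"y":0,"z":0.9,"rx":0,"ry":0,"rz":0}
    - {"x":0,"y":0.1,"z":0.8,"rx":0,"ry":0,"rz":0}

```text
clock: 26.4
position: [0.4546, -0.1566, 0.1807]
ee_rot: [-1.592, -0.094, 0.087]
force: [4.3, -7.9, -9.3]
width: 0.19
```

```bash
python3 -c "
from h import *
arc(-1,75,2)"
```

```text
lat 0.0003 r 0.1104 ang 75.1 F jig [ 3.3 -8.4] -9.3 w 1.75 t 26.4
roterr [ 0.023 -0.008  0.003]
{"x": -0.01, "y": 0.04, "z": 0.0}, {"x": -0.01, "y": 0.0, "z": 0.01},
```

>>> move_arm:
  series:
    - {"x":0,"y":0.1,"z":0.6,"rx":0,"ry":0,"rz":0}
    - {"x":0,"y":0.1,"z":0.5,"rx":0,"ry":0,"rz":0}

```text
clock: 26.65
position: [0.4537, -0.1491, 0.1792]
ee_rot: [-1.598, -0.093, 0.083]
force: [3.7, -6.5, -9.1]
width: 0.199
```

```bash
python3 -c "
from h import *
arc(-1,75,2)"
```

```text
lat 0.0003 r 0.1112 ang 71.2 F jig [ 2.9 -7. ] -9.1 w 1.82 t 26.65
roterr [ 0.029 -0.011  0.004]
{"x": -0.01, "y": -0.0, "z": -0.39}, {"x": -0.01, "y": -0.1, "z": -0.35},
```

```bash
python3 -c "
from h import *
s=snap('side','s17.png')
cv2.imwrite('pics/sz17.png',cv2.resize(s[85:305,260:460],None,fx=2.7,fy=2.7))
snap('wrist','w17.png')"
```

```text
(no output)
```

View pics/sz17.png

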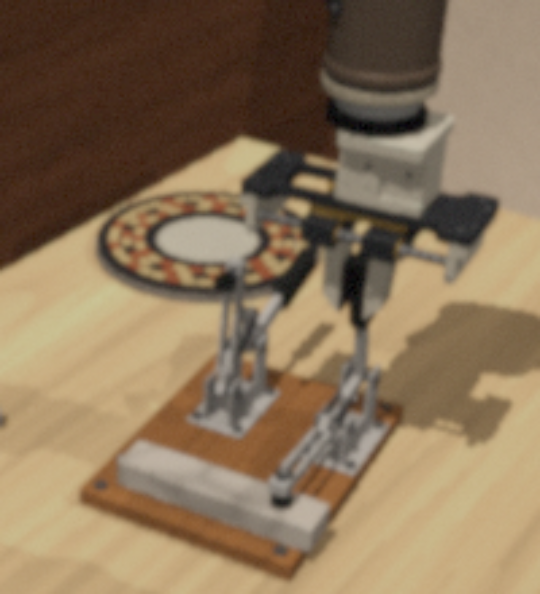

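View pics/w17.png

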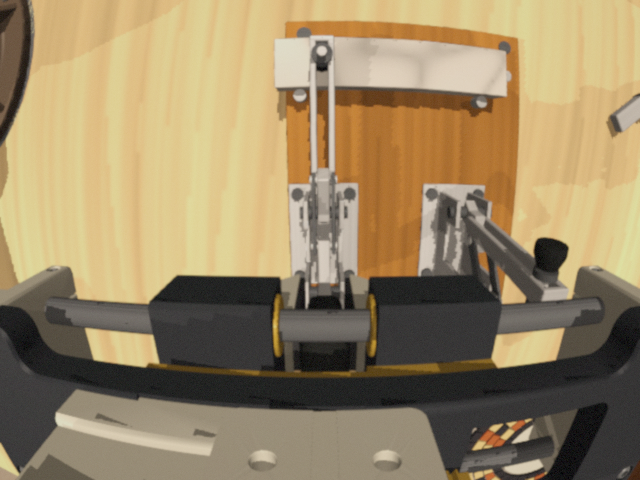

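>>> move_arm:
  series:
    - {"x":0,"y":0,"z":-0.5,"rx":0,"ry":0,"rz":0}
    - {"x":0,"y":0,"z":0,"rx":0,"ry":0,"rz":0}
    - {"x":0,"y":0,"z":-1.0,"rx":0,"ry":0,"rz":0}
    - {"x":0,"y":0,"z":-2.5,"rx":0,"ry":0,"rz":0}
    - {"x":0,"y":0,"z":-2.5,"rx":0,"ry":0,"rz":0}
    - {"x":0,"y":0,"z":-1.0,"rx":0,"ry":0,"rz":0}
  jaw: 5

```text
clock: 27.5
position: [0.4637, -0.2262, 0.1843]
ee_rot: [-1.6, -0.097, 0.082]
force: [0.2, 0.7, 0.4]
width: 0.545
```

```bash
python3 -c "
from h import *
arc(-1,75,2)"
```

```text
lat 0.0008 r 0.118 ang 110.8 F jig [0.2 0.7] 0.4 w 5.0 t 27.5
roterr [ 0.031 -0.009  0.008]
{"x": -0.04, "y": 0.05, "z": 3.64}, {"x": -0.04, "y": 0.36, "z": 3.4},
```

>>> move_arm:
  series:
    - {"x":0,"y":0,"z":0,"rx":0.015,"ry":-0.005,"rz":0.004}
    - {"x":0,"y":0,"z":0,"rx":0.015,"ry":-0.005,"rz":0.004}
    - {"x":-0.05,"y":0,"z":1.0,"rx":0,"ry":0,"rz":0}
    - {"x":-0.05,"y":0,"z":1.5,"rx":0,"ry":0,"rz":0}
    - {"x":0,"y":0,"z":1.0,"rx":0,"ry":0,"rz":0}
    - {"x":0,"y":0,"z":0.5,"rx":0,"ry":0,"rz":0}
  jaw: 0

```text
clock: 28.25
position: [0.4577, -0.1842, 0.1848]
ee_rot: [-1.571, -0.099, 0.098]
force: [2.7, -20.9, -2.8]
width: 0.007
```

```bash
python3 -c "
from h import *
st();arc(-1,75,2)"
```

```text
nest [-0.055  -0.1634] 0.1848 F [  0.1 -21.1] -2.8 Tq [-4.72 -0.69  0.06] w 0.07 t 28.25
lat -0.0 r 0.1108 ang 89.7 F jig [  0.1 -21.1] -2.8 w 0.07 t 28.25
roterr [0.002 0.003 0.   ]
{"x": 0.0, "y": 0.18, "z": 1.41}, {"x": 0.0, "y": 0.28, "z": 1.38},
```

>>> move_arm:
  series:
    - {"x":0,"y":0,"z":0.3,"rx":0,"ry":0,"rz":0}
    - {"x":0,"y":0,"z":0.3,"rx":0,"ry":0,"rz":0}

```text
clock: 28.5
position: [0.4575, -0.1842, 0.1855]
ee_rot: [-1.58, -0.098, 0.093]
force: [1.8, -11.7, -4.5]
width: 0.006
```

```bash
python3 -c "
from h import *
st()"
```

```text
nest [-0.0552 -0.1634] 0.1855 F [  0.3 -11.8] -4.5 Tq [-2.7  -0.57  0.01] w 0.05 t 28.5
```

>>> move_arm:
  series:
    - {"x":0,"y":0,"z":-1.5,"rx":0,"ry":0,"rz":0}
    - {"x":0,"y":0,"z":-4.0,"rx":0,"ry":0,"rz":0}
    - {"x":3.0,"y":0,"z":-3.0,"rx":0,"ry":0,"rz":0}
    - {"x":4.0,"y":0,"z":-2.0,"rx":0,"ry":0,"rz":0}
    - {"x":4.0,"y":0,"z":-0.5,"rx":0,"ry":0,"rz":0}
    - {"x":0,"y":0,"z":0,"rx":0,"ry":0,"rz":0}
  jaw: 5

```text
clock: 29.25
position: [0.5829, -0.2841, 0.1869]
ee_rot: [-1.58, -0.098, 0.094]
force: [-0.6, 0.4, -0.2]
width: 0.536
```

```bash
python3 -c "
from h import *
st()
plan([*nest(.055,-.164-.107),.096],YAW,4)
snap('wrist','w18.png')"
```

```text
nest [ 0.057  -0.2779] 0.1869 F [-0.6  0.5] -0.2 Tq [ 0.04 -0.08 -0.06] w 4.92 t 29.25
pos [ 0.5829 -0.2841  0.1869] to [ 0.5801 -0.2775  0.096 ] F [-0.6  0.4 -0.2] w 0.536 t 29.25
{"x": -0.05, "y": 2.27, "z": 0.2, "rx": 0.003, "ry": -0.0, "rz": 0.0}, {"x": -0.05, "y": 2.27, "z": 0.19, "rx": 0.003, "ry": -0.0, "rz": 0.0}, {"x": -0.05, "y": 2.27, "z": 0.19, "rx": 0.003, "ry": -0.0, "rz": 0.0}, {"x": -0.05, "y": 2.27, "z": 0.18, "rx": 0.003, "ry": -0.0, "rz": 0.0},
```

View pics/w18.png

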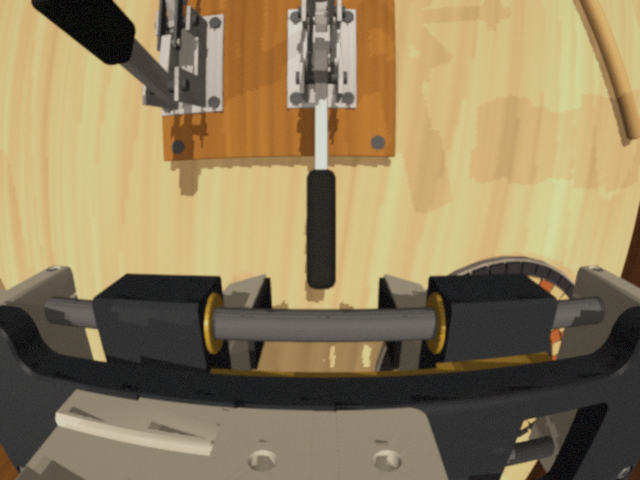

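>>> move_arm:
  series:
    - {"x":-0.1,"y":1.5,"z":0.4,"rx":0.005,"ry":0,"rz":0}
    - {"x":-0.1,"y":2.3,"z":0.4,"rx":0.005,"ry":0,"rz":0}
    - {"x":0,"y":2.3,"z":0.1,"rx":0,"ry":0,"rz":0}
    - {"x":0,"y":2.3,"z":0,"rx":0,"ry":0,"rz":0}
    - {"x":0,"y":0.5,"z":0,"rx":0,"ry":0,"rz":0}
    - {"x":0,"y":0,"z":0,"rx":0,"ry":0,"rz":0}

```text
clock: 30.05
position: [0.5698, -0.2759, 0.0925]
ee_rot: [-1.568, -0.089, 0.098]
force: [1.0, -0.2, 0.2]
width: 0.545
```

```bash
python3 -c "
from h import *
arc(1,75,12)"
```

```text
lat -0.01 r 0.1058 ang 170.0 F jig [ 0.9 -0.3] 0.2 w 5.0 t 30.05
roterr [-0.001 -0.003 -0.006]
{"x": 0.08, "y": -1.55, "z": -0.05}, {"x": 0.08, "y": -1.41, "z": 0.57}, {"x": 0.08, "y": -1.32, "z": 0.76}, {"x": 0.08, "y": -1.2, "z": 0.93}, {"x": 0.08, "y": -1.06, "z": 1.09}, {"x": 0.08, "y": -0.9, "z": 1.22}, {"x": 0.08, "y": -0.72, "z": 1.33}, {"x": 0.08, "y": -0.53, "z": 1.42}, {"x": 0.08, "y": -0.33, "z": 1.48}, {"x": 0.08, "y": -0.13, "z": 1.51}, {"x": 0.08, "y": 0.08, "z": 1.52}, {"x": 0.08, "y": 0.29, "z": 1.49},
```

>>> move_arm:
  series:
    - {"x":0.6,"y":-0.2,"z":-0.1,"rx":0,"ry":0,"rz":0}
    - {"x":0.4,"y":-0.1,"z":-0.1,"rx":0,"ry":0,"rz":0}
    - {"x":0,"y":0,"z":0,"rx":0,"ry":0,"rz":0}

```text
clock: 30.42
position: [0.5818, -0.2772, 0.0979]
ee_rot: [-1.57, -0.092, 0.096]
force: [0.5, 0.1, 0.7]
width: 0.543
```

```bash
python3 -c "
from h import *
arc(1,75,12)"
```

```text
lat 0.0018 r 0.1096 ang 167.4 F jig [0.5 0.1] 0.7 w 4.99 t 30.425
roterr [ 0.001 -0.004 -0.003]
{"x": -0.01, "y": -1.43, "z": 0.38}, {"x": -0.01, "y": -1.35, "z": 0.6}, {"x": -0.01, "y": -1.25, "z": 0.78}, {"x": -0.01, "y": -1.14, "z": 0.94}, {"x": -0.01, "y": -1.0, "z": 1.08}, {"x": -0.01, "y": -0.85, "z": 1.21}, {"x": -0.01, "y": -0.68, "z": 1.31}, {"x": -0.01, "y": -0.5, "z": 1.39}, {"x": -0.01, "y": -0.31, "z": 1.44}, {"x": -0.01, "y": -0.11, "z": 1.47}, {"x": -0.01, "y": 0.09, "z": 1.47}, {"x": -0.01, "y": 0.29, "z": 1.45},
```

>>> move_arm:
  series:
    - {"x":-0.2,"y":0,"z":0,"rx":0,"ry":0,"rz":0}
    - {"x":0,"y":0,"z":0,"rx":0,"ry":0,"rz":0}
    - {"x":0,"y":0,"z":0,"rx":0,"ry":0,"rz":0}
    - {"x":0,"y":0,"z":0,"rx":0,"ry":0,"rz":0}
    - {"x":0,"y":-1.0,"z":0.3,"rx":0,"ry":0,"rz":0}
    - {"x":0,"y":-1.3,"z":0.5,"rx":0,"ry":0,"rz":0}
    - {"x":0,"y":-1.2,"z":0.7,"rx":0,"ry":0,"rz":0}
  jaw: 0
  newtons: 30

```text
clock: 31.3
position: [0.5784, -0.2623, 0.1321]
ee_rot: [-1.569, -0.092, 0.095]
force: [1.9, -0.9, -6.0]
width: 0.195
```

```bash
python3 -c "
from h import *
arc(1,75,10,.108)"
```

```text
lat 0.0002 r 0.1086 ang 147.7 F jig [ 1.8 -1.1] -6.0 w 1.79 t 31.3
roterr [ 0.001 -0.003 -0.002]
{"x": -0.0, "y": -1.08, "z": 0.85}, {"x": -0.0, "y": -1.0, "z": 0.94}, {"x": -0.0, "y": -0.87, "z": 1.06}, {"x": -0.0, "y": -0.73, "z": 1.16}, {"x": -0.0, "y": -0.58, "z": 1.24}, {"x": -0.0, "y": -0.42, "z": 1.3}, {"x": -0.0, "y": -0.25, "z": 1.35}, {"x": -0.0, "y": -0.08, "z": 1.37}, {"x": -0.0, "y": 0.1, "z": 1.37}, {"x": -0.0, "y": 0.27, "z": 1.34},
```

>>> move_arm:
  series:
    - {"x":0,"y":-1.0,"z":0.9,"rx":0,"ry":0,"rz":0}
    - {"x":0,"y":-0.9,"z":1.0,"rx":0,"ry":0,"rz":0}
    - {"x":0,"y":-0.8,"z":1.1,"rx":0,"ry":0,"rz":0}
    - {"x":0,"y":-0.6,"z":1.2,"rx":0,"ry":0,"rz":0}

```text
clock: 31.8
position: [0.5732, -0.2202, 0.1686]
ee_rot: [-1.573, -0.093, 0.093]
force: [2.3, -4.7, -3.7]
width: 0.194
```

```bash
python3 -c "
from h import *
arc(1,75,6,.108)"
```

```text
lat 0.0002 r 0.1067 ang 117.5 F jig [ 1.7 -4.9] -3.7 w 1.78 t 31.8
roterr [ 0.005 -0.005 -0.   ]
{"x": -0.0, "y": -0.66, "z": 1.16}, {"x": -0.0, "y": -0.39, "z": 1.28}, {"x": -0.0, "y": -0.23, "z": 1.32}, {"x": -0.0, "y": -0.06, "z": 1.33}, {"x": -0.0, "y": 0.1, "z": 1.33}, {"x": -0.0, "y": 0.27, "z": 1.31},
```

>>> move_arm:
  series:
    - {"x":0,"y":-0.6,"z":1.2,"rx":0,"ry":0,"rz":0}
    - {"x":0,"y":-0.4,"z":1.3,"rx":0,"ry":0,"rz":0}
    - {"x":0,"y":-0.2,"z":1.3,"rx":0,"ry":0,"rz":0}

```text
clock: 32.17
position: [0.5682, -0.1798, 0.1811]
ee_rot: [-1.574, -0.092, 0.093]
force: [3.7, -4.8, -6.7]
width: 0.19
```

```bash
python3 -c "
from h import *
arc(1,75,3,.109)"
```

```text
lat 0.0002 r 0.1075 ang 94.6 F jig [ 3.1 -5.2] -6.7 w 1.75 t 32.175
roterr [ 0.005 -0.005 -0.001]
{"x": -0.01, "y": -0.18, "z": 1.23}, {"x": -0.01, "y": 0.11, "z": 1.24}, {"x": -0.01, "y": 0.25, "z": 1.22},
```

>>> move_arm:
  series:
    - {"x":0,"y":-0.1,"z":1.3,"rx":0,"ry":0,"rz":0}
    - {"x":0,"y":0.1,"z":1.3,"rx":0,"ry":0,"rz":0}
    - {"x":0,"y":0.2,"z":1.2,"rx":0,"ry":0,"rz":0}
    - {"x":0,"y":0.1,"z":0.6,"rx":0,"ry":0,"rz":0}

```text
clock: 32.67
position: [0.5629, -0.1364, 0.1787]
ee_rot: [-1.579, -0.092, 0.09]
force: [6.8, -7.5, -9.4]
width: 0.196
```

```bash
python3 -c "
from h import *
arc(1,75,3,.109)"
```

```text
lat 0.0002 r 0.1105 ang 71.5 F jig [ 5.8 -8.3] -9.4 w 1.8 t 32.675
roterr [ 0.01  -0.007  0.   ]
{"x": -0.01, "y": 0.07, "z": -0.26}, {"x": -0.01, "y": -0.06, "z": -0.21}, {"x": -0.01, "y": -0.06, "z": -0.22},
```

>>> move_arm:
  series:
    - {"x":0,"y":0,"z":-0.3,"rx":0,"ry":0,"rz":0}
    - {"x":0,"y":0,"z":0,"rx":0,"ry":0,"rz":0}
    - {"x":0,"y":0,"z":-1.0,"rx":0,"ry":0,"rz":0}
    - {"x":0,"y":-0.2,"z":-2.5,"rx":0,"ry":0,"rz":0}
    - {"x":0,"y":-0.2,"z":-2.5,"rx":0,"ry":0,"rz":0}
    - {"x":0,"y":0,"z":-1.2,"rx":0,"ry":0,"rz":0}
  jaw: 5

```text
clock: 33.42
position: [0.5709, -0.2101, 0.1846]
ee_rot: [-1.576, -0.093, 0.094]
force: [-0.5, -0.3, 1.0]
width: 0.542
```

>>> move_arm:
  series:
    - {"x":0,"y":0,"z":0,"rx":0.005,"ry":-0.005,"rz":0.0}
    - {"x":0,"y":0,"z":0,"rx":0.005,"ry":0,"rz":0}
    - {"x":0,"y":0,"z":0,"rx":0,"ry":0,"rz":0}
    - {"x":0,"y":0,"z":0,"rx":0,"ry":0,"rz":0}
  jaw: 0

```text
clock: 33.92
position: [0.5707, -0.2085, 0.1843]
ee_rot: [-1.563, -0.097, 0.1]
force: [0.3, -0.0, 0.3]
width: 0.162
```

```bash
python3 -c "
from h import *
st();arc(1,75,3,.109)"
```

```text
nest [ 0.0541 -0.2014] 0.1843 F [ 0.3 -0.1] 0.3 Tq [-0.08 -0.09 -0.01] w 1.49 t 33.925
lat -0.0009 r 0.1165 ang 108.7 F jig [ 0.3 -0.1] 0.3 w 1.49 t 33.925
roterr [-0.005  0.002 -0.002]
{"x": 0.03, "y": 0.22, "z": 2.32}, {"x": 0.03, "y": -0.07, "z": 2.13}, {"x": 0.03, "y": 0.35, "z": 2.11},
```

>>> move_arm:
  series:
    - {"x":0,"y":0,"z":0.3,"rx":0,"ry":0,"rz":0}
    - {"x":0,"y":0,"z":1.2,"rx":0,"ry":0,"rz":0}
    - {"x":0,"y":0,"z":1.2,"rx":0,"ry":0,"rz":0}
    - {"x":0,"y":0,"z":0.7,"rx":0,"ry":0,"rz":0}
    - {"x":0,"y":0,"z":0.5,"rx":0,"ry":0,"rz":0}

```text
clock: 34.55
position: [0.566, -0.1708, 0.1847]
ee_rot: [-1.57, -0.097, 0.098]
force: [5.8, -22.6, -8.1]
width: 0.004
```

```bash
python3 -c "
from h import *
st();arc(1,75,3,.109)"
```

```text
nest [ 0.0541 -0.1634] 0.1847 F [  3.  -23.1] -8.1 Tq [-5.36 -1.45 -0.06] w 0.04 t 34.55
lat -0.0009 r 0.1107 ang 89.7 F jig [  3.  -23.1] -8.1 w 0.04 t 34.55
roterr [ 0.001  0.001 -0.   ]
{"x": 0.03, "y": 0.22, "z": 0.93}, {"x": 0.03, "y": 0.12, "z": 0.92}, {"x": 0.03, "y": 0.2, "z": 0.91},
```

>>> move_arm:
  series:
    - {"x":0,"y":0,"z":0.4,"rx":0,"ry":0,"rz":0}
    - {"x":0,"y":0,"z":0.4,"rx":0,"ry":0,"rz":0}

```text
clock: 34.8
position: [0.5658, -0.1711, 0.185]
ee_rot: [-1.581, -0.094, 0.09]
force: [3.0, -11.9, -3.9]
width: 0.003
```

>>> move_arm:
  series:
    - {"x":0,"y":0,"z":-1.5,"rx":0,"ry":0,"rz":0}
    - {"x":0,"y":0,"z":-5.0,"rx":0,"ry":0,"rz":0}
    - {"x":0,"y":-3.0,"z":-5.0,"rx":0,"ry":0,"rz":0}
    - {"x":0,"y":-3.0,"z":-5.0,"rx":0,"ry":0,"rz":0}
    - {"x":-3,"y":-2.0,"z":-5.0,"rx":0,"ry":0,"rz":0}
    - {"x":-3,"y":0,"z":-5,"rx":0,"ry":0,"rz":0}
    - {"x":0,"y":0,"z":0,"rx":0,"ry":0,"rz":0}

```text
clock: 35.67
position: [0.5365, -0.4491, 0.2694]
ee_rot: [-1.578, -0.097, 0.094]
force: [0.2, -0.7, -0.0]
width: -0.0
```

```bash
python3 -c "
from h import *
st()
s=snap('side','s20.png')
cv2.imwrite('pics/sz20.png',cv2.resize(s[155:305,270:430],None,fx=3.9,fy=3.9,interpolation=cv2.INTER_CUBIC))
t=snap('top','t20.png')
cv2.imwrite('pics/tz20.png',cv2.resize(t[180:290,310:460],None,fx=5,fy=5,interpolation=cv2.INTER_CUBIC))"
```

```text
nest [-0.0092 -0.436 ] 0.2694 F [ 0.2 -0.7] -0.0 Tq [-0.   -0.1  -0.02] w -0.0 t 35.675
```

View pics/sz20.png

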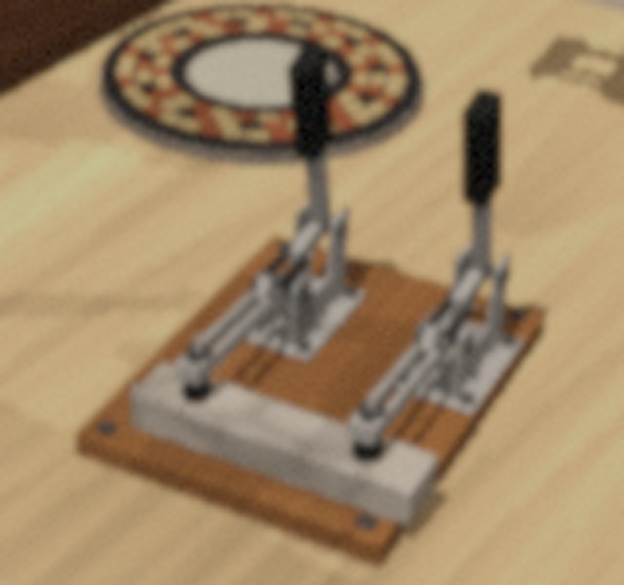

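View pics/tz20.png

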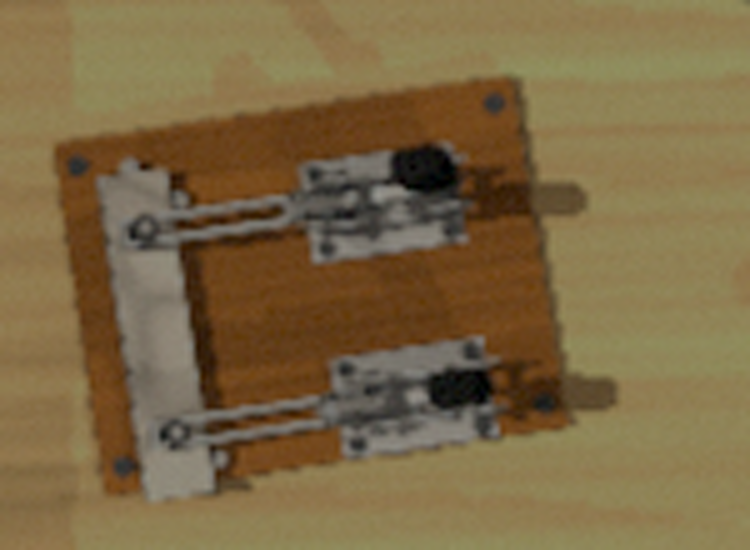

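View pics/t20.png

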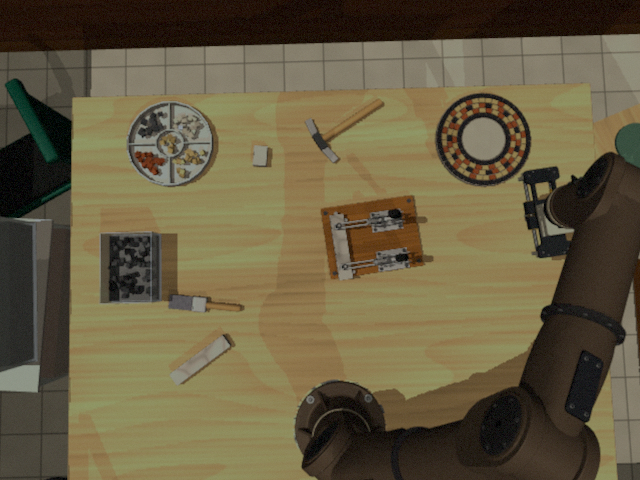

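```bash
python3 -c "
from h import *
print(arm.sign_off())"
```

```text
the job is handed in; nothing more can be done
None
```

The billet is clamped in the jig, with both handles pushed home on their stops. I handed the job in at about 36 s on the robot's clock; `sign_off` gives no verdict.

**What I did**
- **Clamps as found:** the camera images showed the clamp nearer the robot locked and the far one open. I led the near handle back to its open stop.
- **Billet:** I took the billet farthest to the robot's right and lowered it to contact with the board before letting go. I then nudged it against the side pins and the end pin.
- **Closing:** I swung both clamps down, near one first. I then pushed each handle from behind with closed fingers.

**Last checks**
- **Pins:** pressing the billet's side gave about 5 N with almost no turning moment, so both side pins carried it. Pressing its free end gave 3 to 6 N with no movement. In the top view taken after both clamps were closed, it had not visibly shifted.
- **Handles:** both stopped dead at the same place, at about 21 N and 23 N. In the last top view the near handle looks the same as it did locked at the start.
- **Pads and bystanders:** both pads sit on the billet. The off-cut, hammer, brush and the other billet look unmoved, and the robot was clear of everything.

**What did not go cleanly**
- While I was leading the handles, the fingers slipped about 4 degrees past the locked angle on both. On opening the near one they slipped about 8 degrees past the open angle. I did not rely on those readings: images confirmed the clamp was open, and the push from behind confirmed both were locked.
- The first touchdown on the board pressed about 28 N more than intended, and I eased it off at once.

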